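# Load a sensor cassette into the bench reader and latch its clamp

### The arm

A 7-joint arm with a two-finger parallel gripper is mounted at the origin on a cart in front of the work surface, level with it; the furniture and walls round the work are solid. World frame = base frame: x ahead of the robot, y to its left, z up, the work surface at z = 0. Lengths are in mm, angles in degrees, forces in N, time in s.
With the tool pointing down it reaches from about 425 to 1025 mm from the base axis. Payload 9.4 kg.
Tool frame: the origin (TCP) lies on the centre line of the jaws, within the pads' length; the fingertips stand r.tip_extent ahead of it and the grasp point (between the pads) lies 3 mm ahead of it (r.tip_extent is the distance from the TCP to the fingertips, in mm); z points along the fingers, y is the direction in which the jaws open and shut (so a half turn about z gives the same grasp; the last joint's range is limited). The gripper opens to 85 mm and grips with 20 to 120 N. Pads are 22 mm wide; open, the fingers measure 114 mm over their backs; the gripper's body (76 mm by 85 mm) begins 54 mm behind the grasp point. The pads swing forward as they close: fully open they stand 13 mm farther back than shut.
Start: joints at [60.98, 34.337, -0.143, 91.639, 0.103, 54.024, -4.572], TCP at [302.091, -659.064, 253.275] pointing down, gripper open.
Joint ranges: [-147.43, 147.43], [-19.82, 112.94], [-74.19, 73.91], [6.32, 146.72], [-59.91, 239.91], [6.04, 106.73], [-150.56, 150.56]. Speed limits (degrees/s): [127.2, 127.2, 172.46, 172.46, 180, 180, 180].

### API

Orientations are given as a 3x3 rotation matrix whose columns are the frame's x, y, z axes.
In Python, from bench import r, eyes, finish_job gives the robot as it stands.
- The arm moves only by the shell command python3 -m jog 'ROWS' [FORCE]. ROWS is text: rows parted by semicolons, each of 7 numbers parted by spaces: the shift along the tool's x, y, z in units of 40 mm (1.0 is 40 mm), then the turn, a rotation vector about the tool's x, y, z in rad, then the opening, from -1 (shut) to 1 (fully open), so that 0 is half open. In form: x y z rx ry rz grip; .... A call has 1 to 12 rows; each row shifts and turns the commanded pose from where the row before left it, along the tool's axes as they then stand; what a row does not reach is not made up. A row lasts 1/12 s, in which the tool goes at most 41.7 mm and 7.16 degrees, less where a joint would pass 70% of its speed; a pose out of reach is approached as far as the arm can. A call is refused whole if a number of a shift passes 1 or a number of a turn 0.125, either way. A call with a gripper value outside its range is refused whole. The fingers move at their own pace and stop on an object; FORCE is the grip in N (left out, the last holds). Time passes only in rows, so rows that do not move let the fingers close. It gives the time, the measured TCP pose, the force and the opening at its end, in the units of the state.
- r.sense(): the state, without advancing time (a new reading comes with each control period).
- eyes.capture(name): name is "scene" or "top" or "wrist"; returns a dict with "img" (480x640x3 uint8, blue, green, red), "depth" (480x640 float32, mm along the optical axis (not along the pixel's ray), 0 where there is no reading), "fx", "fy", "cx", "cy" (pixels), "xyz" and "attitude" of the camera in the world. Camera axes: x right, y down, z forward; pixel columns grow to the right and rows downward; lengths in mm; the calibration is good to about 2 mm. A picture is of the moment at which its call begins.
- finish_job(): hands the job in, once; it reports no verdict.
The state is a dict: "time": time; "qpos": joint angles; "dq": joint speeds; "effort": joint torques, N m; "position": TCP position; "orientation": TCP orientation; "force": force on the tool from outside, world axes, zero at the start; "wrist_torque": the same for the moment, N m; "width": opening from 0.0 (shut) to 1.0 (fully open).
Only numpy, scipy, OpenCV 4.12 (cv2) and the standard library are available. Lean on these libraries where they do the work, as an engineer would, in place of code of your own. Each camera call takes 0.05 s, during which the arm holds its last target.

### The job

Put the loose sensor cassette into the cradle of the bench reader, narrow end towards the spring catch, gently and without forcing it, so that it drops in and sits level on the sprung contacts, and let go of it. Then swing the hinged clamp over it and press its front plate down, gently and only as hard as the catch needs (more than 18 N would bend it), until the catch snaps over it and the clamp holds the cassette fully home by itself. Leave the other things on the bench where they stand.

Things in the scene. Friction and masses are not known exactly. Their poses are not given: they have to be found in the camera images.
- cassette: Loose grey cassette, 90 g. Body 68 (x) x 44 (y) x 24 mm high, foot edges rounded 1.2 mm; its last 12 mm at -x are a tongue 28 mm wide with a black bar on top, so it fits one way only. Grip rib on top, to be gripped across y: x -16 to +24 mm, 14 mm thick, 24 to 46 mm above the underside. Origin: centre of the underside's 68 x 44 mm outline; z up.
- reader: The bench reader, fixed, white on a grey base. It stands 0 to 8 mm above the worktop on levelling feet. Origin: underside, below the cradle's middle; z up, -x to its front with the catch, +x to the clamp's hinge, +y to the side with the display. Base x -84 to +62, y -40 to +72. Cradle walls up to z 34, 14 mm thick or more, flat on top (x -50 to +58, y -37 to +37); display side up to z 37 (y 36 to 69).
- cradle (a point): Where the cassette's origin lies when fully home, 14 mm above the reader's origin; axes as the reader's. The pocket has the cassette's outline with 0.8 mm play on every side, tongue at -x. Sprung contacts carry the let-go cassette 6 mm above home, 14 mm deep in the pocket; they push up with 5 N there, 8 N at home; a rubber seal adds about 20 N over the last 2.5 mm.
- clamp_hinge (a point): The clamp's hinge axis, 41 mm above the reader's origin, 46 mm from the cradle's middle towards +x of the reader. Axes are the clamp's and turn with it: y the hinge line, -x from the hinge along the clamp to its front plate, z its outer side (up when closed).
- clamp_plate (a point): Middle of the outer face (rubber pad) of the clamp's front plate, 93 mm from the hinge along the clamp, 3.5 mm to its outer side; axes as the hinge. Push and press here. Steel bail, 5 mm thick: two arms 11 to 21 mm either side of the middle (the rib passes between), plate 80 to 106 mm from the hinge, 44 mm wide, then a thin flange to 113 mm for the catch.
- clamp (a joint): Clamp angle, rad: 0 down on its stop, 0.14 lying loosely on a cassette not yet home, 1.57 upright, to 2.1 leaning back open. Lower than 1 it sinks slowly by its weight. From 0.14 down springs resist: 2 N at the plate, 9 to 14 N from 0.05 on, snap near 0.005, then at once the hard stop. Over 18 N bends it. Latched: 0.00 to 0.02.
- catch (a joint): The spring catch, a black upright slider 24 mm wide at the reader's front (x -63 to -77 mm, top 48 mm above the reader's origin). Displacement away from the clamp, m: 0 at rest, under 0.001 once snapped over the flange, up to 0.004 while the flange forces it back.
- vial: Upright white vial with a stopper, 19 mm across, 90 mm high; a bystander. Origin: centre of the underside.
- oil_bottle: Small brown dropper bottle with a black cap, 34 mm across, 78 mm high; a bystander. Origin: centre of the underside.
- puck: Flat black oval puck, 108 x 66 x 20 mm; a bystander. Origin: centre of the underside.
There are look-alikes about, which are no part of the job. Several things have the shape of the cassette; the one meant has the colours described above.

How it is judged (in metres and radians):
On the way, in this order (a step that is already met when the one before it is completed fails the run):
1. the cassette sits level in the cradle on the sprung bed, let go, with the clamp still open (z of cassette in the frame of cradle between 0.003 and 0.0085 m and horizontal distance between cassette and cradle below 0.003 m and angle between the x axis of cassette and the x axis of cradle, either way round below 0.06 rad and angle between cassette's own z axis and vertical below 0.12 rad and contact force between the fingers and cassette below 0.1 N and value of joint clamp above 0.6 rad), for 0.2 s.
2. the clamp lies over the cassette (value of joint clamp below 0.2 rad), for 0.05 s.
3. the clamp is down, the catch has snapped over it and the cassette is home (z of cassette in the frame of cradle between -0.002 and 0.002 m and horizontal distance between cassette and cradle below 0.003 m and angle between the x axis of cassette and the x axis of cradle, either way round below 0.06 rad and angle between cassette's own z axis and vertical below 0.12 rad and value of joint clamp below 0.03 rad and value of joint catch below 0.002 m), for 0.2 s.
At the end, for the whole second after the job is handed in: Clamp latched by itself (below 0.03 rad, catch within 2 mm of rest), cassette at rest in the cradle, narrow end to the catch: within 3 mm of home in plan, 2 mm in height, 0.06 rad in turn. The three bystanders within 20 mm of where they stood (all of step 3 and linear speed of cassette below 0.02 m/s and distance of each of vial, oil_bottle, puck from where it was at the start of the episode below 0.02 m); the robot touches nothing.
It fails at once if the clamp is pressed with more than 18 N (contact force between any of the fingers, the arm and clamp above 18 N).
It fails at once if the cassette is forced against the reader with more than 25 N while the clamp is open (contact force between cassette and reader above 25 N and value of joint clamp above 0.6 rad).
It fails at once if the upright capillary vial is knocked over or moved by 20 mm or more (distance of vial from where it was at the start of the episode above 0.02 m or angle between vial's own z axis and vertical above 0.3 rad).
It fails at once if the small dropper bottle is knocked over or moved by 20 mm or more (distance of oil_bottle from where it was at the start of the episode above 0.02 m or angle between oil_bottle's own z axis and vertical above 0.3 rad).
It fails at once if the flat black puck is knocked over or moved by 20 mm or more (distance of puck from where it was at the start of the episode above 0.02 m or angle between puck's own z axis and vertical above 0.3 rad).
It also fails if it takes over 72 s, if anything falls off the work surface, if the arm or the gripper's body presses on something with over 40 N, if the wrist force passes 120 N, or if a joint passes its speed limit or range.

## Working session

There is one attempt and no reset: what is moved stays moved. The work goes in short steps, Python scripts to look and compute and a shell command to move; the robot and the scene stay as the last step left them, time stands still between calls to the robot, and variables do not carry over. Pictures are saved under pics/ and viewed, and the job is handed in when it is done.

```bash
ls -la; mkdir -p pics
python3 - <<'E'
from bench import r, eyes
import cv2
print(r.sense()); print(r.tip_extent)
for n in ("scene","top","wrist"):
    c=eyes.capture(n); cv2.imwrite(f"pics/{n}0.png",c["img"]); print(n,c["fx"],c["fy"],c["cx"],c["cy"],c["xyz"],c["attitude"])
E
```

```text
total 12
drwxr-xr-x  3 agent agent 4096 Dec  6 14:49 .
drwxr-xr-x 23 root  root  4096 Dec  6 14:49 ..
drwxr-xr-x  2 agent agent 4096 Dec  6 14:49 pics
{'time': 0.0, 'qpos': array([60.97998935, 34.38417027, -0.14719577, 91.68162848,  0.10530782,
       54.02382619, -4.57110384]), 'dq': array([-0.03652118, -0.02270423, -0.0079132 ,  0.00485922, -0.08145384,
        0.13366495,  0.01457339]), 'effort': array([-3.17365239e-04, -7.76442719e+01,  1.56453989e+00, -2.58001024e+01,
        1.23116642e-02,  9.15341108e-03, -4.67167433e-05]), 'position': array([ 301.90375722, -658.66091559,  252.41659124]), 'orientation': array([[ 9.09000663e-01,  4.16793915e-01, -7.92527291e-04],
       [ 4.16794638e-01, -9.08999679e-01,  1.34639880e-03],
       [-1.59236228e-04, -1.55419853e-03, -9.99998780e-01]]), 'force': array([-0.2793911 ,  0.14014099, -0.32587253]), 'wrist_torque': array([ 0.04291449, -0.04484475, -0.04132645]), 'width': 0.9979478572257521}
22.0
scene 501.52893061230805 501.52893061230805 323.6326193160909 230.44330357541241 [165.62580055 506.18775804 623.84702957] [[-0.85606417 -0.31582375  0.40915705]
 [-0.51674512  0.50558773 -0.6909092 ]
 [ 0.01134075 -0.80289252 -0.59601592]]
top 512.0489229802018 512.0489229802018 322.5579745742518 249.0908072070498 [ 449.67097098 -102.92278204 1065.87147179] [[ 3.92871223e-03 -9.97099499e-01  7.60075909e-02]
 [-9.99992074e-01 -3.86829808e-03  9.42050841e-04]
 [-6.45298404e-04 -7.60106895e-02 -9.97106794e-01]]
wrist 360.88329256156504 360.88329256156504 317.12255496584487 246.39990275034222 [ 362.84871948 -630.11295399  372.56028126] [[ 0.41737042 -0.87478947 -0.2460596 ]
 [-0.90873507 -0.40224985 -0.11133564]
 [-0.00158219  0.27007119 -0.96283906]]
```

View pics/scene0.png

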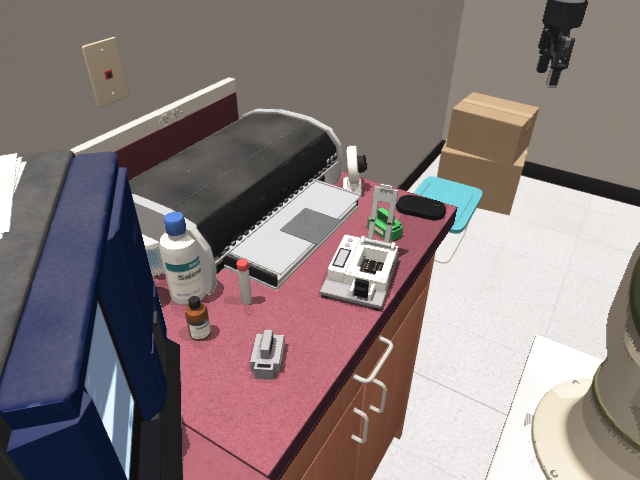

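View pics/top0.png

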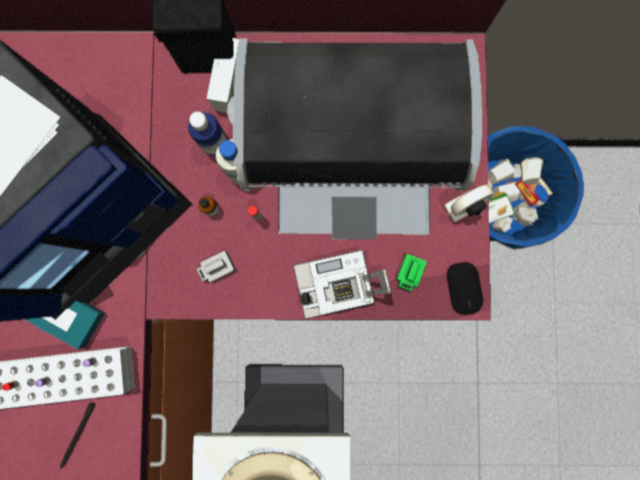

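View pics/wrist0.png

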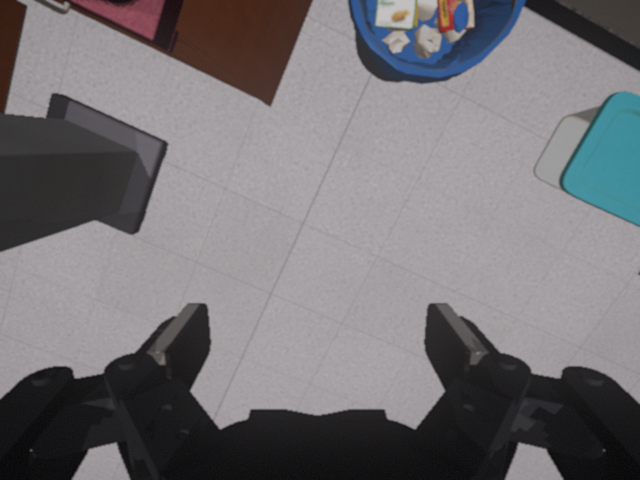

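The grey cassette is at about (215,267) in the top view. The reader is at about (340,285), with its catch on the left and its clamp leaning to the right. The green look-alike is at (411,271). I'll zoom in and measure from depth.

```bash
cat > h.py <<'E'
import numpy as np, cv2
from bench import r, eyes
def cloud(c):
    d=c["depth"]; v,u=np.mgrid[0:480,0:640]
    P=np.stack([(u-c["cx"])/c["fx"]*d,(v-c["cy"])/c["fy"]*d,d],-1)
    W=P@np.array(c["attitude"]).T+np.array(c["xyz"])
    W[d<=0]=np.nan
    return W
def proj(c,p):
    q=(np.atleast_2d(p)-c["xyz"])@np.array(c["attitude"])
    return np.stack([q[:,0]/q[:,2]*c["fx"]+c["cx"],q[:,1]/q[:,2]*c["fy"]+c["cy"]],-1)
E
python3 - <<'E'
from h import *
c=eyes.capture("top"); W=cloud(c); np.savez("top.npz",W=W,img=c["img"])
im=c["img"]
a=cv2.resize(im[235:330,180:400],None,fx=3.6,fy=3.6,interpolation=cv2.INTER_CUBIC); cv2.imwrite("pics/topz.png",a)
c=eyes.capture("scene"); np.savez("scene.npz",W=cloud(c),img=c["img"])
a=cv2.resize(c["img"][170:390,170:450],None,fx=2.7,fy=2.7,interpolation=cv2.INTER_CUBIC); cv2.imwrite("pics/scz.png",a)
for (u,v) in [(215,267),(207,204),(253,212),(340,285),(465,288),(303,297),(380,283),(250,300)]:
    print((u,v),W[v,u].round(1))
E
```

```text
(215, 267) [491.  113.3  40.9]
(207, 204) [612.2 123.5  77.8]
(253, 212) [595.3  32.2  88.4]
(340, 285) [ 456.2 -137.9   16.7]
(465, 288) [ 451.1 -393.2   16.6]
(303, 297) [nan nan nan]
(380, 283) [ 459.5 -208.   121.8]
(250, 300) [ 4.245e+02  4.800e+01 -2.000e-01]
```

View pics/topz.png

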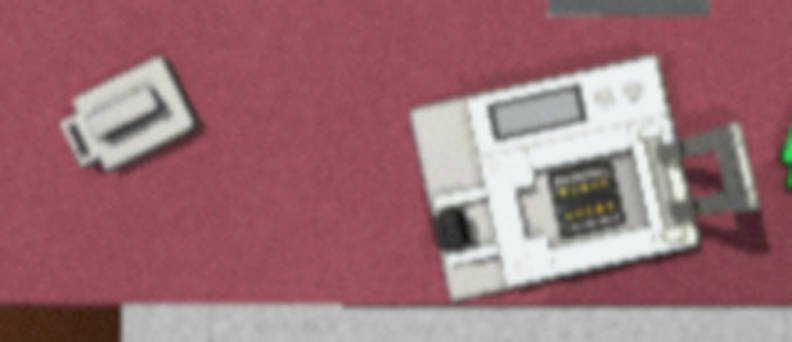

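View pics/scz.png

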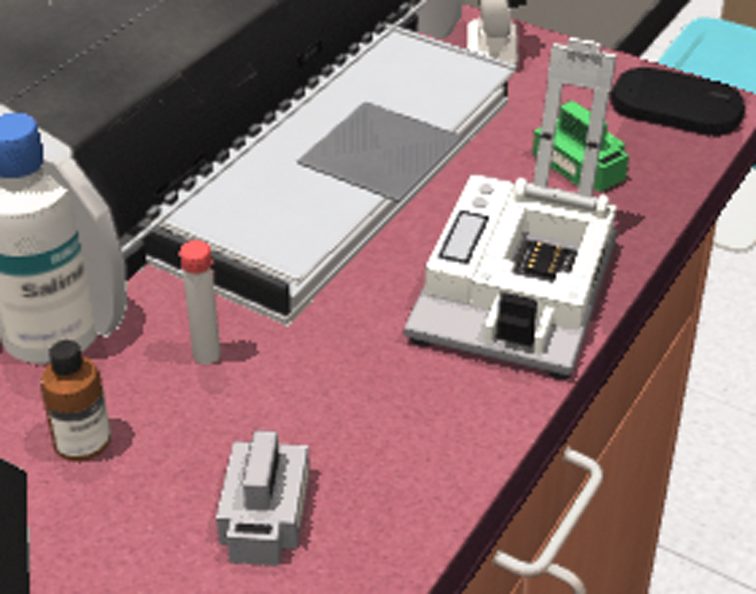

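Run:
```python
from h import *
d=np.load("top.npz"); W=d["W"]
def sel(m,name):
    P=W[m]; rc=cv2.minAreaRect(P[:,:2].astype(np.float32)); print(name,len(P),np.round(rc[0],1),np.round(rc[1],1),round(rc[2],1),"zmed",np.median(P[:,2]).round(1))
v,u=np.mgrid[0:480,0:640]
m=(u>190)&(u<242)&(v>245)&(v<290)
sel(m&(W[...,2]>10),"cass all"); sel(m&(W[...,2]>38),"rib"); sel(m&(W[...,2]>10)&(W[...,2]<30),"body top")
m=(u>285)&(u<400)&(v>240)&(v<325)
sel(m&(W[...,2]>5)&(W[...,2]<55)&(u<375),"reader all"); sel(m&(W[...,2]>33)&(W[...,2]<46)&(u<378),"walls")
Z=W[...,2]; print(np.unique((Z[m&(Z>3)]//1),return_counts=True))
m=(u>360)&(u<400)&(v>255)&(v<310)&(Z>70)
sel(m,"clamp"); P=W[m]; print(P[::6].round(0))
s=np.load("scene.npz"); S=s["W"]
for z0 in (60,100,150,200,250,300,400):
  for Q,n in((W,"t"),(S,"s")):
    k=(Q[...,2]>z0)&(Q[...,0]>380)&(Q[...,0]<620)&(Q[...,1]>-50)&(Q[...,1]<400)&(Q[...,2]<700)
    if k.any(): print(n,z0,k.sum(),Q[k].min(0).round(),Q[k].max(0).round())
```

```text
cass all 706 [490.1 119.1] [44.1 68.7] 27.8 zmed 23.1
rib 151 [492.6 115.4] [15.3 39.1] 27.2 zmed 44.1
body top 540 [490.1 119.1] [44.1 68.7] 27.8 zmed 22.3
reader all 3824 [ 458.  -124.5] [112.2 146.2] 13.0 zmed 34.5
walls 1926 [ 457.4 -122.6] [105.9 142. ] 12.8 zmed 37.6
(array([  3.,   4.,   5.,   6.,   7.,   8.,   9.,  10.,  11.,  12.,  13.,
        14.,  15.,  16.,  17.,  18.,  19.,  20.,  21.,  22.,  23.,  24.,
        25.,  26.,  27.,  28.,  29.,  30.,  31.,  32.,  33.,  34.,  35.,
        36.,  37.,  38.,  39.,  40.,  41.,  42.,  43.,  44.,  45.,  46.,
        47.,  48.,  49.,  50.,  51.,  52.,  53.,  54.,  56.,  57.,  58.,
        59.,  60.,  61.,  62.,  63.,  64.,  65.,  66.,  67.,  68.,  69.,
        70.,  71.,  72.,  73.,  74.,  75.,  76.,  77.,  78.,  79.,  80.,
        81.,  82.,  83.,  84.,  85.,  86.,  87.,  88.,  89.,  90.,  91.,
        92.,  94.,  95.,  96.,  97.,  98.,  99., 100., 101., 102., 103.,
       104., 105., 106., 107., 108., 109., 110., 111., 112., 113., 114.,
       115., 116., 117., 118., 119., 120., 121., 122., 123., 124., 125.,
       126., 127., 128
[... 2016 characters left out ...]
5.]
 [ 443. -209.  112.]
 [ 443. -217.  138.]
 [ 441. -196.   71.]
 [ 441. -204.  104.]
 [ 441. -213.  122.]
 [ 441. -222.  143.]
 [ 439. -203.   95.]]
t 60 16583 [431.  25.  60.] [620. 400. 372.]
s 60 32053 [414.  26.  60.] [620. 400. 371.]
t 100 15029 [442. 188. 100.] [620. 400. 372.]
s 100 29205 [414. 190. 100.] [620. 400. 371.]
t 150 13757 [443. 188. 150.] [620. 400. 372.]
s 150 27051 [414. 190. 150.] [620. 400. 371.]
t 200 12160 [443. 188. 200.] [620. 400. 372.]
s 200 24288 [414. 190. 200.] [620. 400. 371.]
t 250 10297 [443. 188. 250.] [620. 400. 372.]
s 250 21032 [414. 190. 250.] [620. 400. 371.]
t 300 8186 [461. 188. 300.] [620. 357. 372.]
s 300 17546 [414. 190. 300.] [620. 400. 371.]
```

Run:
```python
from h import *
W=np.load("top.npz")["W"]; S=np.load("scene.npz")["W"]
for n,Q in(("t",W),("s",S)):
    k=(Q[...,2]>110)&(Q[...,0]>300)&(Q[...,0]<700)&(Q[...,1]>100)&(Q[...,1]<500)&(Q[...,2]<700)
    P=Q[k]
    for x0 in range(400,640,20):
        a=P[(P[:,0]>x0)&(P[:,0]<x0+20)]
        if len(a): print(n,x0,a[:,1].min().round(),len(a))
```

```text
t 400 408.0 537
t 420 402.0 562
t 440 380.0 664
t 460 334.0 886
t 480 313.0 1095
t 500 293.0 1292
t 520 267.0 1900
t 540 243.0 1966
t 560 223.0 2149
t 580 208.0 2357
t 600 188.0 2575
t 620 185.0 1994
s 400 394.0 7137
s 420 374.0 2886
s 440 354.0 3103
s 460 334.0 3788
s 480 314.0 3414
s 500 295.0 3004
s 520 269.0 7040
s 540 245.0 2690
s 560 225.0 2630
s 580 208.0 2257
s 600 190.0 2157
s 620 185.0 1345
```

```bash
python3 -m jog '0.62 -0.78 0 0 0 0 1; 0.62 -0.78 0 0 0 0 1; 0.62 -0.78 0 0 0 0 1; 0.62 -0.78 0 0 0 0 1; 0.62 -0.78 0 0 0 0 1; 0.62 -0.78 0 0 0 0 1; 0.62 -0.78 0 0 0 0 1; 0.62 -0.78 0 0 0 0 1; 0.62 -0.78 0 0 0 0 1; 0.62 -0.78 0 0 0 0 1; 0.62 -0.78 0 0 0 0 1; 0.62 -0.78 0 0 0 0 1'
```

```text
time: 1.25
position: [416.7, -192.9, 253.5]
orientation: [[0.909, 0.417, 0.001], [0.417, -0.909, -0.0], [0.0, 0.0, -1.0]]
force: [0.7, 0.2, 0.2]
width: 1.0
```

```bash
python3 -m jog '0.62 -0.78 0 0 0 0 1; 0.62 -0.78 0 0 0 0 1; 0.62 -0.78 0 0 0 0 1; 0.62 -0.78 0 0 0 0 1; 0.62 -0.78 0 0 0 0 1; 0.62 -0.78 0 0 0 0 1; 0.62 -0.78 0 0 0 0 1; 0.62 -0.78 0 0 0 0 1; 0 0 0 0 0 -0.125 0.4; 0 0 0 0 0 -0.125 0.2; 0 0 0 0 0 -0.125 0; 0 0 0 0 0 -0.125 0'; python3 -m jog '0 0 0 0 0 -0.125 0; 0 0 0 0 0 -0.125 0; 0 0 0 0 0 -0.125 0; 0 0 0 0 0 -0.125 0; 0 0 0 0 0 -0.125 0; 0 0 0 0 0 -0.125 0; 0 0 0 0 0 -0.125 0; 0 0 0 0 0 -0.125 0; 0 0 0 0 0 -0.125 0; 0 0 0 0 0 0 0; 0 0 0 0 0 0 0'
```

```text
time: 2.25
position: [492.9, 115.4, 253.2]
orientation: [[0.592, 0.806, -0.0], [0.806, -0.592, -0.0], [-0.0, -0.0, -1.0]]
force: [0.5, -0.4, 0.8]
width: 0.503
time: 3.17
position: [493.0, 114.6, 253.2]
orientation: [[-0.462, 0.887, -0.0], [0.887, 0.462, 0.0], [0.0, -0.0, -1.0]]
force: [0.4, 0.2, 0.3]
width: 0.501
```

Run:
```python
from h import *
c=eyes.capture("wrist"); cv2.imwrite("pics/w1.png",c["img"]); W=cloud(c); np.savez("w1.npz",W=W,img=c["img"],xyz=c["xyz"],att=c["attitude"])
Z=W[...,2]; v,u=np.mgrid[0:480,0:640]
k=(W[...,0]>430)&(W[...,0]<550)&(W[...,1]>60)&(W[...,1]<180)
for a,b in((10,30),(38,60),(10,60)):
    P=W[k&(Z>a)&(Z<b)]; rc=cv2.minAreaRect(P[:,:2].astype(np.float32)); print(a,b,len(P),np.round(rc[0],1),np.round(rc[1],1),round(rc[2],1),np.median(P[:,2]).round(1))
s=r.sense(); print(s["position"].round(2),s["orientation"].round(4),s["qpos"].round(1),s["width"],s["force"])
```

```text
10 30 2202 [490.6 119.2] [44.4 68.2] 27.3 23.4
38 60 673 [492.7 115.8] [14.2 40.3] 27.3 45.2
10 60 2897 [490.6 119.2] [44.4 68.2] 27.3 23.7
[492.98 114.65 253.22] [[-4.612e-01  8.873e-01 -1.000e-04]
 [ 8.873e-01  4.612e-01  0.000e+00]
 [ 1.000e-04 -1.000e-04 -1.000e+00]] [  5.1  22.2 -32.8 118.5  17.2  43.8 -10.8] 0.49982754486462744 [-0.43312028  0.21812947 -0.27455378]
```

View pics/w1.png

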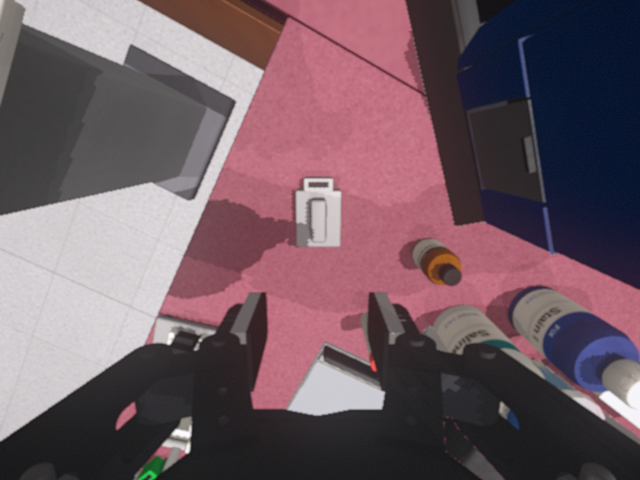

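```bash
python3 -m jog '0.1 0 0.8 0 0 0 0; 0 0 0.8 0 0 0 0; 0 0 0.8 0 0 0 0; 0 0 0.8 0 0 0 0; 0 0 0.8 0 0 0 0; 0 0 0.6 0 0 0 0; 0 0 0.3 0 0 0 -0.2; 0 0 0.17 0 0 0 -0.3; 0 0 0 0 0 0 -0.3'
python3 - <<'E'
from h import *
c=eyes.capture("wrist"); cv2.imwrite("pics/w2.png",c["img"])
E
```

```text
time: 3.97
position: [490.7, 118.6, 49.3]
orientation: [[-0.464, 0.886, -0.002], [0.886, 0.464, -0.001], [-0.0, -0.002, -1.0]]
force: [0.0, -0.0, 0.1]
width: 0.353
```

View pics/w2.png

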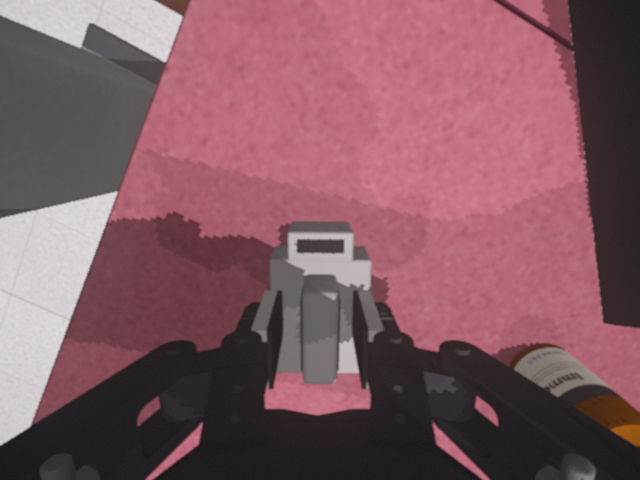

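The rib (320,330) lies midway between the pads. I'll close on it and lift.

```bash
python3 -m jog '0 0 0 0 0 0 -0.6; 0 0 0 0 0 0 -0.8; 0 0 0 0 0 0 -1; 0 0 0 0 0 0 -1; 0 0 0 0 0 0 -1; 0 0 0 0 0 0 -1' 40; python3 -m jog '0 0 -0.3 0 0 0 -1; 0 0 -0.7 0 0 0 -1; 0 0 -0.9 0 0 0 -1;0 0 -0.9 0 0 0 -1;0 0 0 0 0 0 -1; 0 0 0 0 0 0 -1'
python3 - <<'E'
from h import *
c=eyes.capture("wrist"); cv2.imwrite("pics/w3.png",c["img"]);W=cloud(c); np.savez("w3.npz",W=W,img=c["img"],xyz=c["xyz"],att=c["attitude"])
s=r.sense(); print(s["position"].round(2),s["width"],s["force"],s["wrist_torque"],s["orientation"].round(4))
E
```

```text
time: 4.52
position: [491.7, 118.4, 51.4]
orientation: [[-0.465, 0.885, 0.002], [0.885, 0.465, 0.001], [-0.0, 0.002, -1.0]]
force: [-0.5, -0.0, 7.6]
width: 0.153
time: 5.02
position: [492.1, 118.1, 164.6]
orientation: [[-0.464, 0.886, 0.004], [0.886, 0.464, 0.001], [-0.001, 0.004, -1.0]]
force: [-0.3, -0.4, -2.2]
width: 0.155
[491.37 117.79 163.21] 0.14884065614773875 [-0.62558795  0.66375829 -0.1214481 ] [-0.0319911   0.06405408  0.0105061 ] [[-4.642e-01  8.857e-01  1.900e-03]
 [ 8.857e-01  4.642e-01  0.000e+00]
 [-8.000e-04  1.700e-03 -1.000e+00]]
```

View pics/w3.png

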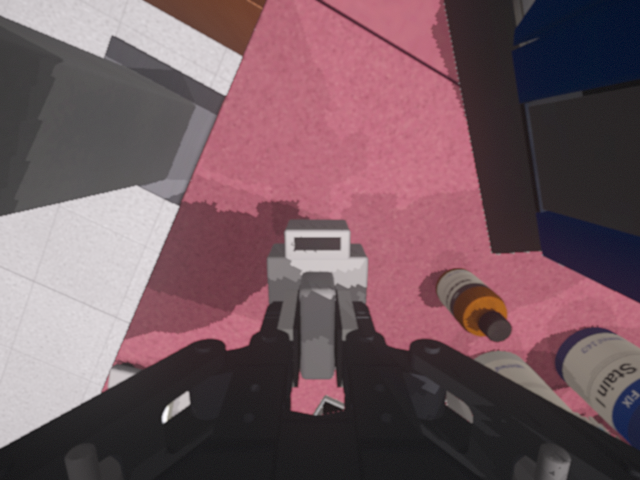

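```bash
python3 -m jog '-0.3 -0.2 -0.3 0 0 0 -1; -0.76 -0.46 -0.3 0 0 0 -1; -0.85 -0.52 -0.25 0 0 0 -1; -0.85 -0.52 -0.25 0 0 0 -1; -0.85 -0.52 -0.25 0 0 0 -1; -0.85 -0.52 -0.25 0 0 0 -1; -0.85 -0.52 -0.2 0 0 0 -1; -0.85 -0.52 -0.2 0 0 0 -1; -0.85 -0.52 -0.2 0 0 0 -1; -0.55 -0.34 0 0 0 0.125 -1; 0 0 0 0 0 0.125 -1; 0 0 0 0 0 0 -1'; python3 -m jog '0 0 0 0 0 0 -1; 0 0 0 0 0 0 -1'
python3 - <<'E'
from h import *
c=eyes.capture("wrist"); cv2.imwrite("pics/w4.png",c["img"]);W=cloud(c); s=r.sense(); np.savez("w4.npz",W=W,img=c["img"],xyz=c["xyz"],att=c["attitude"],pos=s["position"],R=s["orientation"])
print(s["position"].round(2),s["width"],s["force"],s["qpos"].round(1),s["orientation"].round(4))
E
```

```text
time: 6.07
position: [466.3, -237.5, 248.9]
orientation: [[-0.223, 0.975, -0.003], [0.975, 0.223, 0.001], [0.001, -0.002, -1.0]]
force: [-0.2, 1.6, 0.0]
width: 0.152
time: 6.23
position: [467.4, -234.3, 249.7]
orientation: [[-0.238, 0.971, -0.001], [0.971, 0.238, 0.001], [0.001, -0.001, -1.0]]
force: [-0.5, 0.3, -0.4]
width: 0.154
[ 467.57 -234.21  249.88] 0.15090049091477775 [-0.01908779 -0.11128256 -0.83334798] [ 42.4  23.2 -29.7 116.8  16.3  44.   16.6] [[-2.374e-01  9.714e-01 -1.000e-03]
 [ 9.714e-01  2.374e-01  8.000e-04]
 [ 1.000e-03 -8.000e-04 -1.000e+00]]
```

View pics/w4.png

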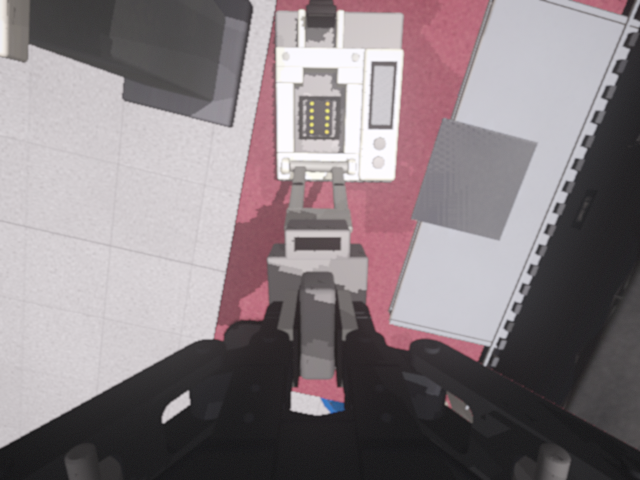

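Run:
```python
from h import *
d=np.load("w4.npz"); W=d["W"]; R=d["R"]; p=d["pos"]; img=d["img"]
T=(W-p)@R   # tool frame
Z=W[...,2]
v,u=np.mgrid[0:480,0:640]
m=(v>45)&(v<185)&(u>275)&(u<360)&(Z>20)&(Z<55)
h,e=np.histogram(Z[m],bins=np.arange(20,55,1)); print(list(zip(e,h)))
m=(v>45)&(v<185)&(u>272)&(u<405)
for a,b in((5,55),(32,46)):
    P=T[m&(Z>a)&(Z<b)]; rc=cv2.minAreaRect(P[:,:2].astype(np.float32)); print(np.round(rc[0],1),np.round(rc[1],1),round(rc[2],2))
# rectified
import sys
zw=38.0
c=dict(xyz=d["xyz"],attitude=d["att"],fx=360.88329256156504,fy=360.88329256156504,cx=317.12255496584487,cy=246.39990275034222)
xs=np.arange(165,25,-0.25); ys=np.arange(-50,80,0.25)
X,Y=np.meshgrid(xs,ys,indexing="ij")
zt=-(zw-p[2])
Q=np.stack([X,Y,np.full_like(X,zt)],-1)@R.T+p
uv=proj(c,Q.reshape(-1,3)).reshape(X.shape+(2,)).astype(np.float32)
o=cv2.remap(img,uv[...,0],uv[...,1],cv2.INTER_CUBIC); print(o.shape)
for k in range(0,len(xs),80): cv2.putText(o,str(int(xs[k])),(0,k+5),0,.4,(0,255,0))
for k in range(0,len(ys),80): cv2.putText(o,str(int(ys[k])),(k,555),0,.4,(0,255,0))
cv2.imwrite("pics/rect4.png",o)
```

```text
[(np.int64(20), np.int64(179)), (np.int64(21), np.int64(93)), (np.int64(22), np.int64(369)), (np.int64(23), np.int64(403)), (np.int64(24), np.int64(121)), (np.int64(25), np.int64(34)), (np.int64(26), np.int64(40)), (np.int64(27), np.int64(47)), (np.int64(28), np.int64(44)), (np.int64(29), np.int64(30)), (np.int64(30), np.int64(43)), (np.int64(31), np.int64(17)), (np.int64(32), np.int64(8)), (np.int64(33), np.int64(26)), (np.int64(34), np.int64(43)), (np.int64(35), np.int64(387)), (np.int64(36), np.int64(1959)), (np.int64(37), np.int64(2476)), (np.int64(38), np.int64(703)), (np.int64(39), np.int64(49)), (np.int64(40), np.int64(3)), (np.int64(41), np.int64(2)), (np.int64(42), np.int64(6)), (np.int64(43), np.int64(4)), (np.int64(44), np.int64(19)), (np.int64(45), np.int64(41)), (np.int64(46), np.int64(77)), (np.int64(47), np.int64(146)), (np.int64(48), np.int64(199)), (np.int64(49), np.int64(156)), (np.int64(50), np.int64(93)), (np.int64(51), np.int64(43)), (np.int64(52), np.int64(17)), (np.int64(53), np.int64(8))]
[94.9 16.2] [119.7 111.6] 0.85
[93.1 16.6] [108.2 106.2] 0.79
(560, 520, 3)
```

View pics/rect4.png

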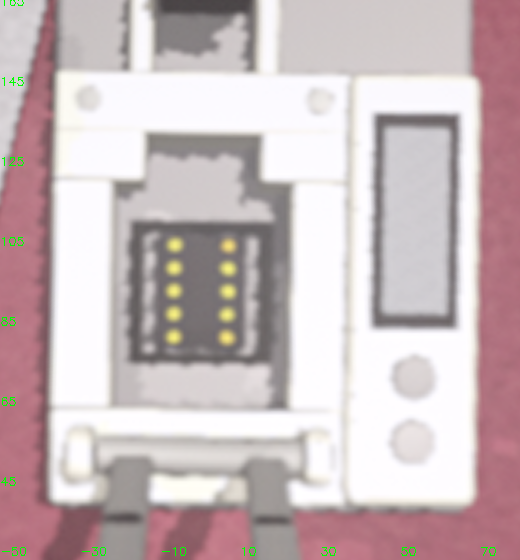

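```bash
cat >> h.py <<'E'
K=dict(fx=360.88329256156504,fy=360.88329256156504,cx=317.12255496584487,cy=246.39990275034222)
def rect(fn,zt,x1,x0,y0,y1,s,out):
    d=np.load(fn); R=d["R"]; p=d["pos"]; c=dict(K,xyz=d["xyz"],attitude=d["att"])
    xs=np.arange(x1,x0,-1/s); ys=np.arange(y0,y1,1/s)
    X,Y=np.meshgrid(xs,ys,indexing="ij")
    Q=np.stack([X,Y,np.full_like(X,zt)],-1)@R.T+p
    uv=proj(c,Q.reshape(-1,3)).reshape(X.shape+(2,)).astype(np.float32)
    o=cv2.remap(d["img"],uv[...,0],uv[...,1],cv2.INTER_CUBIC)
    for k in range(0,len(xs),int(5*s)): cv2.putText(o,"%g-"%xs[k],(0,k+4),0,.4,(0,0,255))
    for k in range(0,len(ys),int(5*s)): cv2.putText(o,"|%g"%ys[k],(k-2,len(xs)-5),0,.35,(0,0,255))
    cv2.imwrite(out,o)
def snap(fn):
    c=eyes.capture("wrist"); s=r.sense(); W=cloud(c)
    np.savez(fn+".npz",W=W,img=c["img"],xyz=c["xyz"],att=c["attitude"],pos=s["position"],R=s["orientation"]); cv2.imwrite("pics/"+fn+".png",c["img"])
    print(s["position"].round(2),s["width"].round(3),s["force"].round(2)); print(s["orientation"].round(4).tolist())
    return c,W,s
E
python3 - <<'E'
from h import *
rect("w4.npz",27.4,45,5,-30,30,12,"pics/rc4.png")
d=np.load("w4.npz"); W=d["W"]; T=(W-d["pos"])@d["R"]
v,u=np.mgrid[0:480,0:640]
k=(v>225)&(v<270)&(u>262)&(u<375)&(T[...,2]<45)&(T[...,2]>20)
P=T[k]; print(len(P),np.median(P[:,2]),P.min(0),P.max(0))
k2=(u>288)&(u<348)&(v>232)&(v<252); print(np.median(T[k2],0))
k3=(v>60)&(v<170)&(u>225)&(u<268); print("table z",np.median(W[k3],0))
k3=(v>100)&(v<200)&(u>408)&(u<425); print("table z",np.median(W[k3],0))
E
```

```text
3623 28.331408001726697 [ 16.66008556 -23.16165007  25.4315435 ] [35.17949121 20.89988855 44.95357938]
[nan nan nan]
table z [nan nan nan]
table z [nan nan nan]
```

View pics/rc4.png

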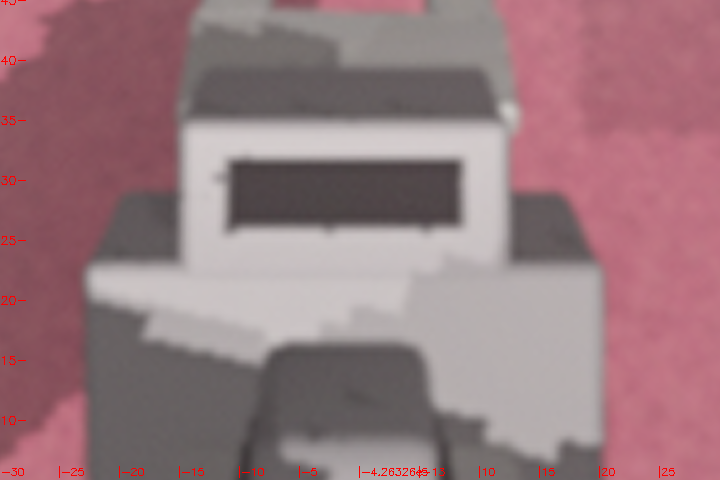

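```bash
python3 -m jog '0.6 0.02 0 0 0 0.014 -1; 0.9 0.02 0 0 0 0 -1; 0.9 0.01 0 0 0 0 -1; 0 0 0.3 0 0 0 -1; 0 0 0.8 0 0 0 -1; 0 0 0.8 0 0 0 -1; 0 0 0.8 0 0 0 -1; 0 0 0.6 0 0 0 -1; 0 0 0.35 0 0 0 -1; 0 0 0.1 0 0 0 -1; 0 0 0 0 0 0 -1; 0 0 0 0 0 0 -1'
python3 - <<'E'
from h import *
snap("w5")
E
```

```text
time: 7.28
position: [448.5, -141.0, 100.9]
orientation: [[-0.22, 0.975, 0.0], [0.975, 0.22, 0.0], [0.0, 0.0, -1.0]]
force: [-0.2, 0.3, -1.6]
width: 0.154Traceback (most recent call last):
  File "<stdin>", line 2, in <module>
  File "h.py", line 26, in snap
    print(s["position"].round(2),s["width"].round(3),s["force"].round(2)); print(s["orientation"].round(4).tolist())
                                 ^^^^^^^^^^^^^^^^
AttributeError: 'float' object has no attribute 'round'
```

View pics/w5.png

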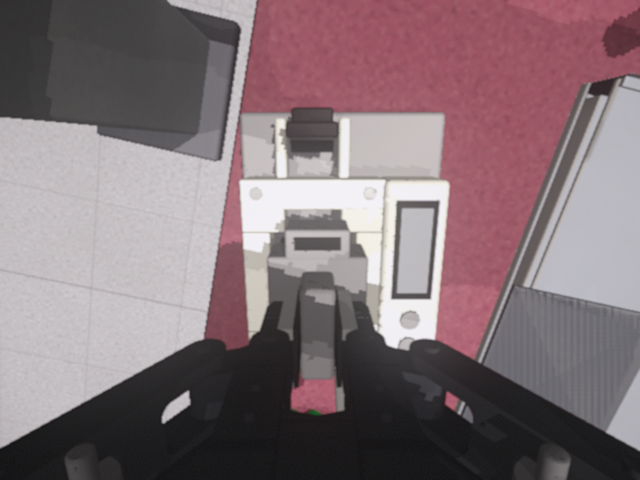

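```bash
sed -i 's/s\["width"\].round(3)/round(s["width"],3)/' h.py
python3 - <<'E'
from h import *
rect("w5.npz",63.1,62,-8,-45,45,8,"pics/r5.png")
d=np.load("w5.npz"); W=d["W"]; T=(W-d["pos"])@d["R"]; print(d["pos"].round(2),d["R"].round(4).tolist())
v,u=np.mgrid[0:480,0:640]
k=(u>243)&(u<440)&(v>178)&(v<290)&(W[...,2]>30)&(W[...,2]<43)
print(np.nanmedian(W[k&(v<200)&(u<380)][:,2]),np.nanmedian(W[k&(u>385)][:,2]))
print("table",np.nanmedian(W[(u>260)&(u<500)&(v>30)&(v<90)],0), np.nanmedian(W[(u>222)&(u<238)&(v>200)&(v<300)],0))
k4=(u>290)&(u<345)&(v>230)&(v<255)&(T[...,2]<40); print("tongue z",np.nanmedian(T[k4],0))
E
```

```text
[ 448.72 -141.24  101.27] [[-0.2196, 0.9756, 0.0011], [0.9756, 0.2196, -0.0001], [-0.0003, 0.0011, -1.0]]
37.14802552032009 40.48288182764662
table [456.23334229 -21.63730315  -0.49967626] [ 392.13779215 -149.80597042   -0.51473624]
tongue z [29.60707705 -1.37482279 28.18318863]
```

View pics/r5.png

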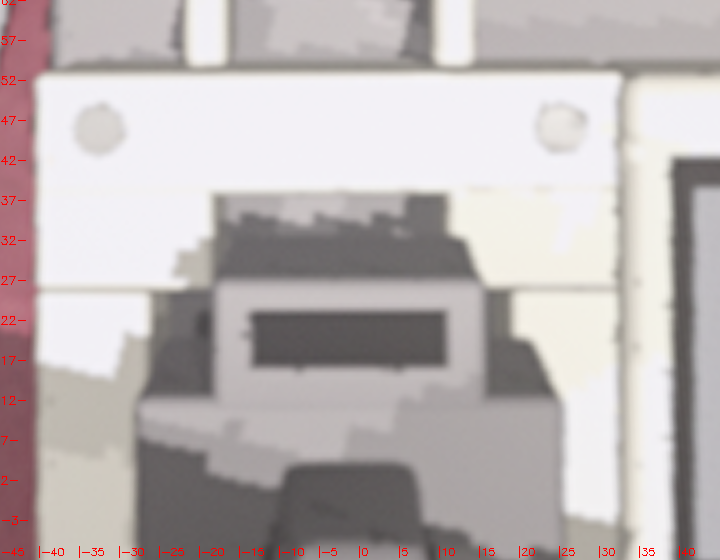

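```bash
python3 -m jog '0.06 -0.058 0 0 0 0 -1; 0 0 0.1 0 0 0 -1; 0 0 0.1 0 0 0 -1; 0 0 0 0 0 0 -1; 0 0 0 0 0 0 -1'
python3 - <<'E'
from h import *
c,W,s=snap("w6")
rect("w6.npz",s["position"][2]-37.65,52,-8,-40,40,10,"pics/r6.png")
rect("w6.npz",27.7,52,-8,-40,40,10,"pics/c6.png")
a=cv2.imread("pics/r6.png"); b=cv2.imread("pics/c6.png")
E
```

```text
time: 7.75
position: [445.3, -139.8, 92.4]
orientation: [[-0.218, 0.976, -0.0], [0.976, 0.218, -0.0], [-0.0, -0.0, -1.0]]
force: [-0.6, 0.4, -1.6]
width: 0.156
[ 445.39 -139.76   92.44] 0.153 [ 0.03  0.3  -0.77]
[[-0.2183, 0.9759, -0.0002], [0.9759, 0.2183, -0.0001], [-0.0, -0.0002, -1.0]]
```

View pics/r6.png

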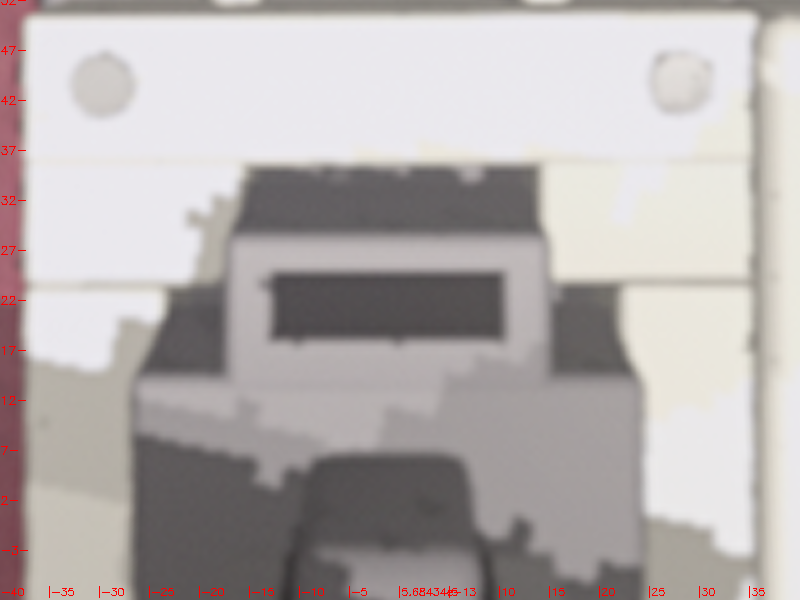

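View pics/c6.png

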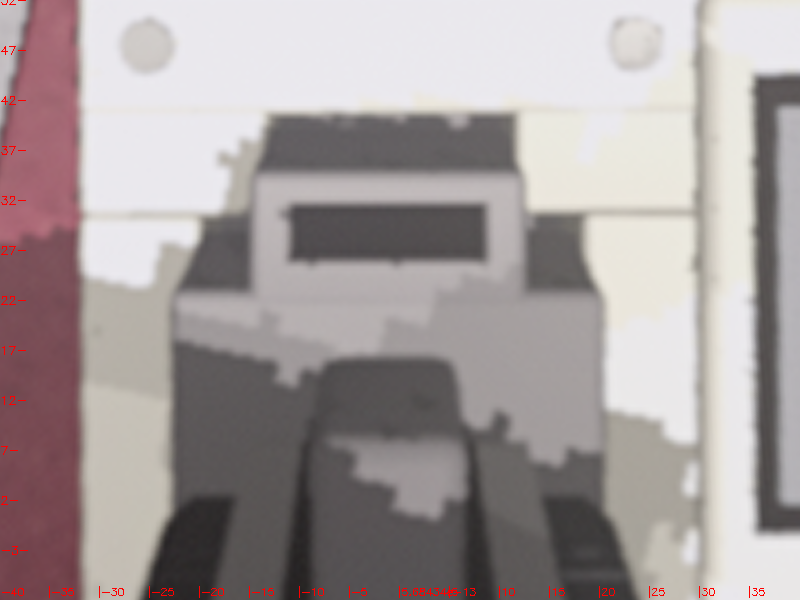

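```bash
cat >> h.py <<'E'
def rimg(fn,zt,x1,x0,y0,y1,s):
    d=np.load(fn); R=d["R"]; p=d["pos"]; c=dict(K,xyz=d["xyz"],attitude=d["att"])
    xs=np.arange(x1,x0,-1/s); ys=np.arange(y0,y1,1/s)
    X,Y=np.meshgrid(xs,ys,indexing="ij")
    Q=np.stack([X,Y,np.full_like(X,zt)],-1)@R.T+p
    uv=proj(c,Q.reshape(-1,3)).reshape(X.shape+(2,)).astype(np.float32)
    return cv2.GaussianBlur(cv2.cvtColor(cv2.remap(d["img"],uv[...,0],uv[...,1],cv2.INTER_CUBIC),cv2.COLOR_BGR2GRAY).astype(float),(0,0),3),xs,ys
def edge(g,xs,ys,axis,at,lo,hi,win=1.5):
    """axis 'x': edge at constant tool x near at, for y in lo..hi; returns mid position, slope deg"""
    if axis=='x':
        G=np.abs(np.gradient(g,axis=0)); sel=np.abs(xs-at)<win; cols=np.where((ys>lo)&(ys<hi))[0]
        A=[(ys[c],np.sum(xs[sel]*G[sel,c]**4)/np.sum(G[sel,c]**4)) for c in cols]
    else:
        G=np.abs(np.gradient(g,axis=1)); sel=np.abs(ys-at)<win; rows=np.where((xs>lo)&(xs<hi))[0]
        A=[(xs[c],np.sum(ys[sel]*G[c,sel]**4)/np.sum(G[c,sel]**4)) for c in rows]
    A=np.array(A); 
    for _ in range(4):
        f=np.polyfit(A[:,0],A[:,1],1); e=A[:,1]-np.polyval(f,A[:,0]); A=A[np.abs(e)<=max(2*e.std(),0.05)]
    return round(float(np.polyval(f,(lo+hi)/2)),2), round(float(np.degrees(np.arctan(f[0]))),2), round(float(e.std()),2)
E
python3 - <<'E'
from h import *
z=float(np.load("w6.npz")["pos"][2])
g,xs,ys=rimg("w6.npz",z-37.65,62,-8,-45,45,10)
E=lambda *a,**k:edge(g,xs,ys,*a,**k)
print("wall front",E('x',50.7,-35,30)); print("notch front",E('x',35.7,-13,12)); print("L",E('y',-37.5,0,48)); print("R",E('y',35.5,0,48,win=.8)); print("shoulderR",E('x',23.6,16,21)," L",E('x',23.6,-22,-17))
print("notch L",E('y',-15.4,30,35)," R",E('y',14,30,35)); print("pocket L",E('y',-23.4,19,23)," R",E('y',22,17,23))
g,xs,ys=rimg("w6.npz",27.7,52,-8,-40,40,10)
print("tongue front",E('x',34.8,-12,10),"shR",E('x',22.5,14,19),"shL",E('x',22.5,-21,-16)); print("tongue L",E('y',-14.3,24,33)," R",E('y',12.5,24,33)); print("body L",E('y',-22.8,5,20)," R",E('y',20.4,9,20))
print("bar", E('y',-11,27,31),E('y',8.6,27,31),E('x',31.5,-9,7),E('x',26,-9,7))
E
```

```text
wall front (50.67, 0.35, 0.05)
notch front (35.49, 0.42, 0.05)
L (-37.58, -0.29, 0.07)
R (35.1, -0.15, 0.04)
shoulderR (23.82, 0.49, 0.01)  L (23.78, 7.82, 0.09)
notch L (-15.91, 8.9, 0.09)  R (13.92, 0.51, 0.01)
pocket L (-23.6, 10.95, 0.12)  R (21.97, -1.17, 0.09)
tongue front (34.71, -0.01, 0.01) shR (22.8, -0.1, 0.02) shL (22.85, -0.89, 0.02)
tongue L (-14.75, 2.88, 0.07)  R (12.5, 1.91, 0.07)
body L (-22.95, -0.42, 0.1)  R (20.47, 0.09, 0.05)
bar (-11.1, -4.31, 0.07) (8.62, -1.13, 0.0) (31.66, 0.08, 0.0) (25.95, 0.06, 0.01)
```

```bash
python3 -m jog '0.003 0.009 0 0 0 -0.006 -1; 0 0 0 0 0 0 -1; 0 0 0.05 0 0 0 -1; 0 0 0.04 0 0 0 -1; 0 0 0.04 0 0 0 -1; 0 0 0 0 0 0 -1'; python3 -c "
from h import *
s=r.sense(); print(s['position'].round(2),s['force'].round(2),s['wrist_torque'].round(3),s['orientation'].round(4).tolist())"
```

```text
time: 8.3
position: [445.6, -139.5, 86.9]
orientation: [[-0.224, 0.975, -0.0], [0.975, 0.224, 0.0], [0.0, -0.0, -1.0]]
force: [0.5, 0.2, -1.1]
width: 0.153
[ 445.63 -139.48   86.92] [ 0.52  0.16 -1.12] [ 0.001  0.059 -0.054] [[-0.2242, 0.9745, -0.0005], [0.9745, 0.2242, 0.0001], [0.0002, -0.0004, -1.0]]
```

```bash
python3 -m jog '0 0 0.04 0 0 0 -1; 0 0 0.04 0 0 0 -1; 0 0 0.02 0 0 0 -1; 0 0 0 0 0 0 -1'; python3 -c "
from h import *
c,W,s=snap('w7')
print(s['wrist_torque'].round(3))"
```

```text
time: 8.63
position: [445.6, -139.5, 83.0]
orientation: [[-0.224, 0.975, -0.0], [0.975, 0.224, 0.0], [0.0, -0.0, -1.0]]
force: [-0.0, -0.9, -0.6]
width: 0.148
[ 445.65 -139.49   83.13] 0.151 [-0.05  0.06 -1.15]
[[-0.2242, 0.9745, -0.0003], [0.9745, 0.2242, 0.0], [0.0001, -0.0003, -1.0]]
[-0.012 -0.014 -0.009]
```

View pics/w7.png

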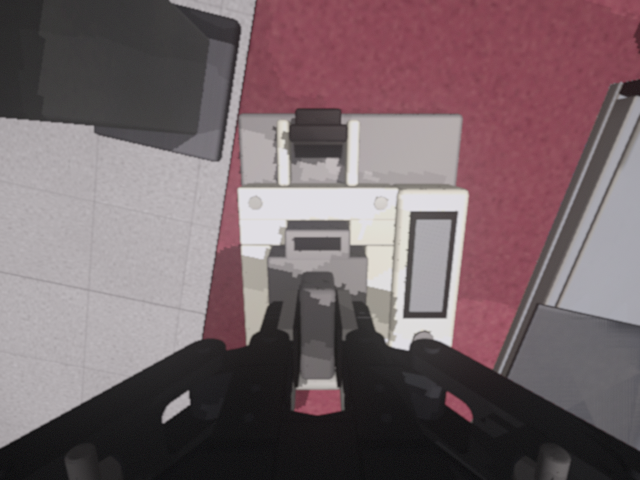

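No contact force so far, and the tongue (318,240) is going into its notch. I'll continue down.

```bash
python3 -m jog '0 0 0.05 0 0 0 -1; 0 0 0.05 0 0 0 -1; 0 0 0.04 0 0 0 -1; 0 0 0 0 0 0 -1; 0 0 0 0 0 0 -1'
```

```text
time: 9.1
position: [445.7, -139.5, 77.5]
orientation: [[-0.224, 0.975, -0.0], [0.975, 0.224, 0.0], [0.0, -0.0, -1.0]]
force: [-0.0, 0.5, -1.8]
width: 0.153
```

```bash
python3 -m jog '0 0 0.03 0 0 0 -1; 0 0 0.02 0 0 0 -1; 0 0 0 0 0 0 -1; 0 0 0 0 0 0 -1'; python3 -c "
from h import *
s=r.sense(); print(s['position'].round(2),s['force'].round(2),s['wrist_torque'].round(3))"
```

```text
time: 9.43
position: [445.7, -139.5, 75.6]
orientation: [[-0.224, 0.975, -0.0], [0.975, 0.224, -0.0], [-0.0, -0.0, -1.0]]
force: [0.2, 0.5, -1.1]
width: 0.154
[ 445.71 -139.54   75.65] [ 0.21  0.48 -1.09] [ 0.046 -0.031  0.04 ]
```

```bash
python3 -m jog '0 0 0.025 0 0 0 -1; 0 0 0 0 0 0 -1; 0 0 0 0 0 0 -1'; python3 -c "
from h import *
s=r.sense(); print(s['position'].round(2),s['force'].round(2),s['wrist_torque'].round(3))"
```

```text
time: 9.68
position: [445.8, -139.6, 74.8]
orientation: [[-0.224, 0.975, 0.0], [0.975, 0.224, -0.0], [-0.0, 0.0, -1.0]]
force: [-1.0, -0.3, 4.1]
width: 0.156
[ 445.77 -139.56   74.85] [-0.99 -0.33  4.09] [ 0.041  0.151 -0.033]
```

```bash
python3 -m jog '0 0 0 0 0 0 -0.6; 0 0 0 0 0 0 -0.4; 0 0 0 0 0 0 -0.4; 0 0 0 0 0 0 -0.4'; python3 -m jog '0 0 -0.2 0 0 0 -0.4; 0 0 -0.6 0 0 0 -0.4; 0 0 -0.8 0 0 0 -0.4; 0 0 -0.8 0 0 0 -0.4; 0 0 -0.4 0 0 0 -0.4; 0 0 0 0 0 0 -0.4; 0 0 0 0 0 0 -0.4'; python3 -c "
from h import *
c,W,s=snap('w8')"
```

```text
time: 10.02
position: [445.7, -139.5, 74.6]
orientation: [[-0.224, 0.975, -0.0], [0.975, 0.224, 0.0], [0.0, -0.0, -1.0]]
force: [-0.0, -0.5, 0.1]
width: 0.296
time: 10.6
position: [445.9, -140.0, 187.8]
orientation: [[-0.223, 0.975, 0.002], [0.975, 0.223, -0.001], [-0.001, 0.002, -1.0]]
force: [0.1, 0.2, -0.3]
width: 0.294
[ 445.47 -139.83  186.9 ] 0.303 [-0.35  0.85 -0.53]
[[-0.2235, 0.9747, 0.0004], [0.9747, 0.2235, -0.0004], [-0.0005, 0.0003, -1.0]]
```

View pics/w8.png

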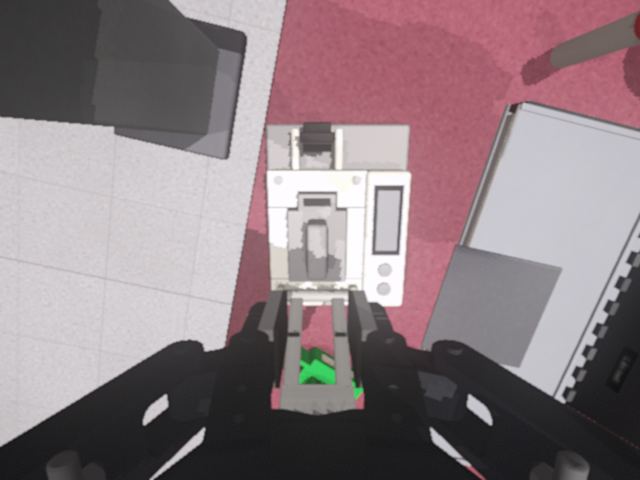

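Run:
```python
from h import *
d=np.load("w8.npz"); W=d["W"]; v,u=np.mgrid[0:480,0:640]
def med(a,b,c,e): return np.nanmedian(W[c:e,a:b].reshape(-1,3),0).round(1)
print("tongue",med(303,333,196,199),med(303,333,206,210)); print("front body L/R",med(292,303,213,218),med(331,343,213,218)); print("back body",med(291,303,268,276),med(332,345,268,276)); print("rib",med(311,324,228,240),med(311,324,255,270)); print("wall",med(275,360,173,187)); print("table",med(230,250,200,280))
T=(W-d["pos"])@d["R"]
# clamp plate
m=(v>280)&(v<412)&(u>270)&(u<365)&(W[...,2]>60)&(W[...,2]<170)
P=W[m]; o=np.array([445.3,-139.3]); ax=np.array([.2239,-.9746]); ay=np.array([.9746,.2239])
q=np.c_[(P[:,:2]-o)@ax,(P[:,:2]-o)@ay,P[:,2]-3.65]; 
q=q[np.abs(q[:,1])<30]
for z in range(60,160,10):
    a=q[(q[:,2]>z)&(q[:,2]<z+10)]
    if len(a): print(z,len(a),np.median(a,0).round(1),a.min(0).round(1),a.max(0).round(1))
```

```text
tongue [ 437.9 -108.2   47.2] [ 439.7 -115.7   47.3]
front body L/R [ 426.3 -124.5   47.1] [ 454.5 -117.9   47.1]
back body [ 435.  -167.4   47.2] [ 466.  -160.4   47.1]
rib [ 442.5 -129.4   69.3] [ 447.  -149.3   69.2]
wall [435.  -97.   37.2]
table [ 237.9 -355.8 -912.9]
60 286 [ 52.3 -11.4  65.1] [ 49.9 -21.3  60. ] [56.8 20.4 70. ]
70 305 [55.6 10.6 74.7] [ 53.1 -20.8  70. ] [61.  20.3 80. ]
80 358 [ 59.1 -11.5  85.1] [ 55.9 -20.9  80. ] [63.2 20.4 90. ]
90 403 [62.6 10.5 95. ] [ 59.5 -21.4  90.1] [ 67.   20.4 100. ]
100 444 [ 66.  -11.5 105.1] [ 62.8 -21.4 100. ] [ 69.4  20.4 110. ]
110 668 [ 69.9  -1.3 116.7] [ 66.8 -22.4 110. ] [ 72.7  21.5 120. ]
120 1206 [ 7.280e+01 -1.000e-01  1.252e+02] [ 70.1 -22.4 120. ] [ 76.2  21.4 130. ]
130 493 [ 7.500e+01 -1.000e-01  1.318e+02] [ 73.1 -22.4 130. ] [ 76.6  21.  135.4]
```

The cassette is level on the sprung bed. Body-top readings are 47.1 to 47.2 mm at all four corners, so the underside is about 6 mm above home. Now I'll take the shut fingers over and behind the clamp.

```bash
python3 -m jog '0 0 -0.2 0 0 0 -0.7; 0 0 -0.3 0 0 0 -1; -0.5 0 0 0 0 0 -1; -0.8 0 0 0 0 0 -1; -0.8 0 0 0 0 0 -1; -0.6 0 0 0 0 0 -1; 0 0 0 0 0 0 -1; 0 0 0.4 0 0 0 -1; 0 0 0.5 0 0 0 -1; 0 0 0.4 0 0 0 -1; 0 0 0 0 0 0 -1; 0 0 0 0 0 0 -1' 30; python3 -c "
from h import *
c,W,s=snap('w9')
c=eyes.capture('scene'); cv2.imwrite('pics/s9.png',cv2.resize(c['img'][100:340,250:520],None,fx=2.4,fy=2.4))"
```

```text
time: 11.65
position: [469.4, -243.9, 153.8]
orientation: [[-0.225, 0.974, -0.003], [0.974, 0.225, 0.002], [0.002, -0.002, -1.0]]
force: [-0.9, -0.9, 1.4]
width: 0.003
[ 469.94 -244.16  154.63] 0.0 [-0.64  0.53  0.64]
[[-0.225, 0.9744, -0.0012], [0.9744, 0.225, 0.0008], [0.001, -0.001, -1.0]]
```

View pics/s9.png

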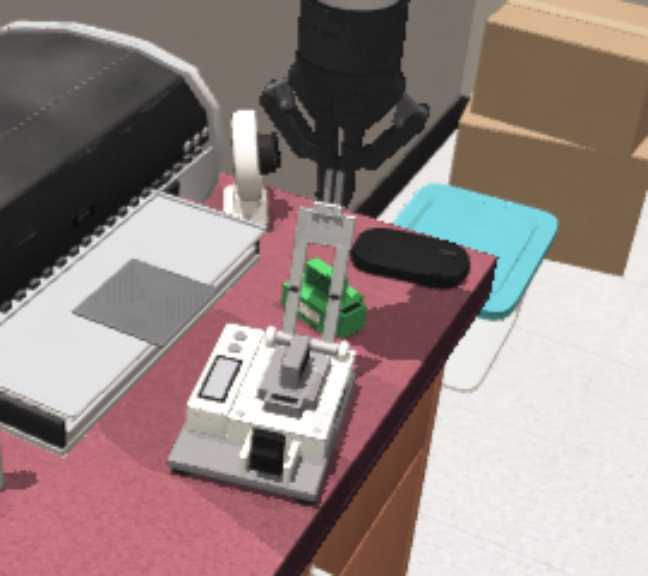

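View pics/w9.png

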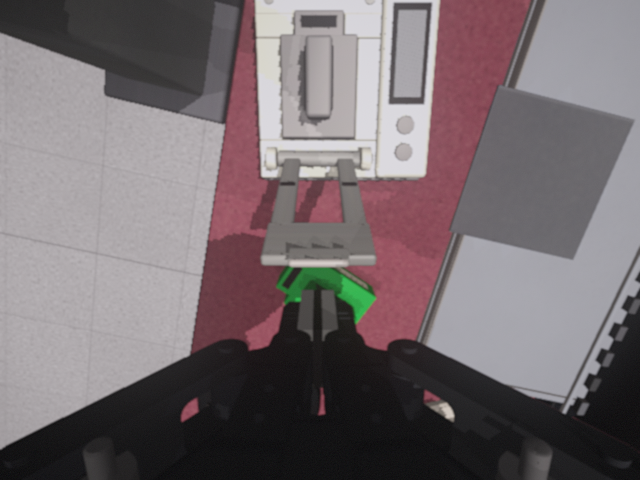

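```bash
python3 -m jog '0 0 0.1 0 0 0 -1; 0.15 0 0 0 0 0 -1; 0.15 0 0 0 0 0 -1; 0.12 0 0 0 0 0 -1; 0.12 0 0 0 0 0 -1; 0.12 0 0 0 0 0 -1; 0.12 0 0 0 0 0 -1; 0.12 0 0 0 0 0 -1; 0.12 0 0 0 0 0 -1'; python3 -c "
from h import *
c,W,s=snap('w10')"
```

```text
time: 12.5
position: [460.7, -204.5, 150.7]
orientation: [[-0.224, 0.975, 0.0], [0.975, 0.224, -0.0], [-0.0, 0.0, -1.0]]
force: [0.6, 0.3, 0.4]
width: 0.001
[ 460.49 -203.56  150.72] 0.001 [-0.11  1.31 -0.15]
[[-0.2251, 0.9743, -0.0002], [0.9743, 0.2251, 0.0004], [0.0005, -0.0001, -1.0]]
```

View pics/w10.png

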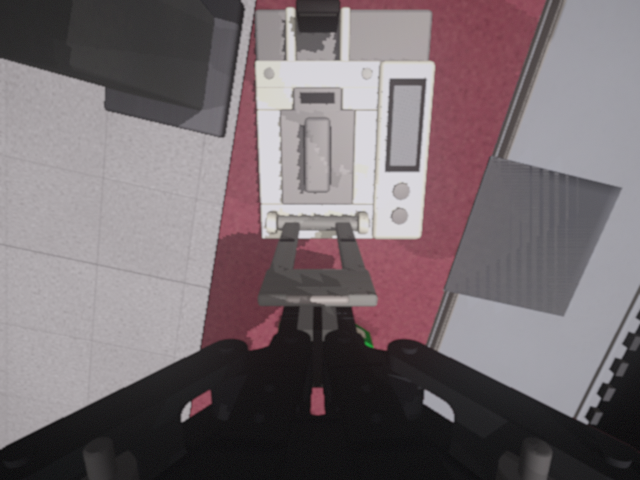

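```bash
cat >> h.py <<'E'
def clampq(W,zmin=60):
    o=np.array([445.6,-139.4]); ax=np.array([.2239,-.9746]); ay=np.array([.9746,.2239])
    P=W[np.isfinite(W[...,2])]
    q=np.c_[(P[:,:2]-o)@ax,(P[:,:2]-o)@ay,P[:,2]-3.65+.5]
    return q
def clampang(W):
    q=clampq(W); dx=q[:,0]-46; dz=q[:,2]-41; rr=np.hypot(dx,dz); a=np.arctan2(dz,-dx)
    m=(np.abs(np.abs(q[:,1])-16)<5)&(rr>40)&(rr<76)&(a>0.05)&(a<2.2)
    print("arms n",m.sum(),"ang med/min/max",np.round([np.median(a[m]),*np.percentile(a[m],[5,95])],3) if m.any() else None)
    m=(np.abs(q[:,1])<20)&(rr>80)&(rr<106)&(a>0)&(a<2.2)
    print("plate n",m.sum(),np.round(np.percentile(a[m],[5,50,95]),3) if m.any() else None)
E
python3 - <<'E'
from h import *
for f in("w9","w10"): clampang(np.load(f+".npz")["W"])
E
```

```text
arms n 2593 ang med/min/max [1.829 0.052 1.873]
plate n 3433 [1.859 1.876 1.908]
arms n 2027 ang med/min/max [0.091 0.052 1.602]
plate n 3251 [1.592 1.607 1.705]
```

```bash
python3 -m jog '0.12 0 0 0 0 0 -1; 0.12 0 0 0 0 0 -1; 0.12 0 0 0 0 0 -1; 0.12 0 0 0 0 0 -1; 0.12 0 0 0 0 0 -1; 0.12 0 0 0 0 0 -1; 0.12 0 0 0 0 0 -1; 0.12 0 0 0 0 0 -1; 0.12 0 0 0 0 0 -1; 0.12 0 0 0 0 0 -1; 0.12 0 0 0 0 0 -1; 0.12 0 0 0 0 0 -1'; python3 -c "
from h import *
c,W,s=snap('w11'); clampang(W)"
```

```text
time: 13.55
position: [447.8, -148.4, 150.7]
orientation: [[-0.224, 0.975, -0.0], [0.975, 0.224, -0.0], [-0.0, -0.0, -1.0]]
force: [0.4, -0.4, 0.6]
width: -0.001
[ 447.58 -147.51  150.69] 0.002 [0.21 1.22 0.67]
[[-0.2251, 0.9743, -0.0002], [0.9743, 0.2251, 0.0004], [0.0005, -0.0, -1.0]]
arms n 1157 ang med/min/max [0.067 0.052 1.082]
plate n 1702 [1.014 1.06  1.132]
```

View pics/w11.png

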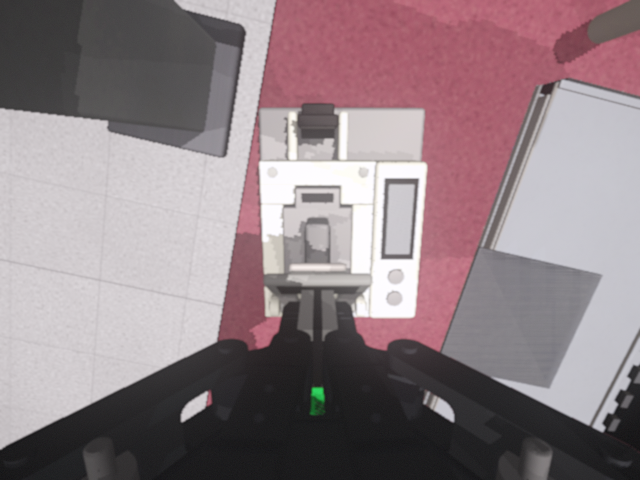

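```bash
python3 -m jog '0.12 0 0.05 0 0 0 -1; 0.1 0 0.08 0 0 0 -1; 0.08 0 0.08 0 0 0 -1; 0.05 0 0.08 0 0 0 -1; 0 0 0 0 0 0 -1; 0 0 0 0 0 0 -1'; python3 -c "
from h import *
c,W,s=snap('w12'); clampang(W)"; python3 -m jog '0 0 0 0 0 0 -1; 0 0 0 0 0 0 -1; 0 0 0 0 0 0 -1'; python3 -c "
from h import *
c,W,s=snap('w13'); clampang(W)"
```

```text
time: 14.1
position: [444.6, -135.1, 138.7]
orientation: [[-0.225, 0.974, -0.001], [0.974, 0.225, 0.0], [0.0, -0.001, -1.0]]
force: [-1.1, 0.2, 0.3]
width: 0.006
[ 444.73 -135.23  138.9 ] -0.001 [-0.19 -0.02 -1.39]
[[-0.2243, 0.9745, -0.0004], [0.9745, 0.2243, 0.0], [0.0001, -0.0004, -1.0]]
arms n 663 ang med/min/max [0.829 0.051 0.844]
plate n 3413 [0.782 0.827 0.97 ]
time: 14.4
position: [444.8, -135.4, 139.1]
orientation: [[-0.224, 0.975, 0.0], [0.975, 0.224, -0.0], [-0.0, 0.0, -1.0]]
force: [0.8, 0.4, -0.5]
width: 0.001
[ 444.8  -135.41  139.14] -0.001 [-0.95 -0.87  0.11]
[[-0.2238, 0.9746, 0.0001], [0.9746, 0.2238, -0.0001], [-0.0001, 0.0001, -1.0]]
arms n 946 ang med/min/max [0.734 0.699 0.749]
plate n 3928 [0.679 0.724 0.97 ]
```

```bash
python3 -m jog '0 0 0 0 0 0 -1; 0 0 0 0 0 0 -1; 0 0 0 0 0 0 -1; 0 0 0 0 0 0 -1; 0 0 0 0 0 0 -1; 0 0 0 0 0 0 -1; 0 0 0 0 0 0 -1; 0 0 0 0 0 0 -1; 0 0 0 0 0 0 -1; 0 0 0 0 0 0 -1; 0 0 0 0 0 0 -1; 0 0 0 0 0 0 -1'; python3 -m jog '0.25 0 0 0 0 0 -1; 0.3 0 0 0 0 0 -1; 0.3 0 0 0 0 0 -1; 0.2 0 0 0 0 0 -1; 0 0 0 0 0 0 -1; 0 0 0 0 0 0 -1; 0 0 0 0 0 0 -1; 0 0 0 0 0 0 -1; 0 0 0 0 0 0 -1; 0 0 0 0 0 0 -1'; python3 -c "
from h import *
c,W,s=snap('w14'); clampang(W)"
```

```text
time: 15.45
position: [444.7, -135.3, 139.1]
orientation: [[-0.224, 0.975, -0.0], [0.975, 0.224, -0.0], [-0.0, -0.0, -1.0]]
force: [-0.4, -0.9, 0.0]
width: 0.001
time: 16.28
position: [435.3, -94.8, 139.0]
orientation: [[-0.223, 0.975, -0.0], [0.975, 0.223, -0.0], [-0.0, -0.0, -1.0]]
force: [-0.5, -0.1, -0.5]
width: 0.002
[435.34 -94.71 139.01] -0.003 [-0.12 -0.04 -0.46]
[[-0.2234, 0.9747, -0.0001], [0.9747, 0.2234, -0.0], [-0.0, -0.0001, -1.0]]
arms n 6 ang med/min/max [0.407 0.402 0.417]
plate n 1890 [0.385 0.413 0.422]
```

View pics/w14.png

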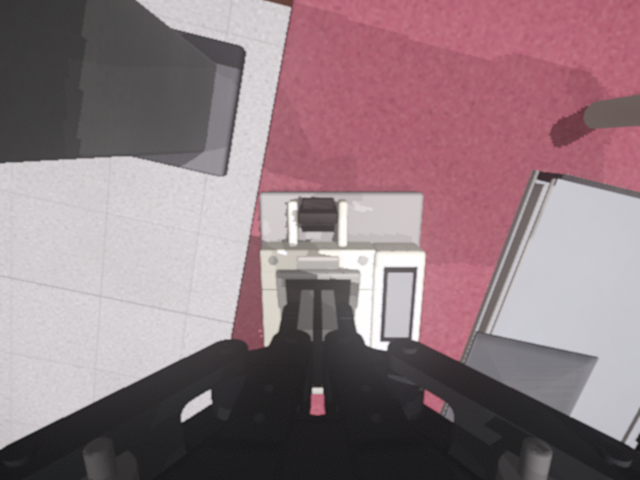

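```bash
python3 -m jog '0 0 0 0 0 0 -1; 0 0 0 0 0 0 -1; 0 0 0 0 0 0 -1; 0 0 0.1 0 0 0 -1; 0 0 0.15 0 0 0 -1; 0 0 0.15 0 0 0 -1; 0 0 0.15 0 0 0 -1; 0 0 0.15 0 0 0 -1; 0 0 0.15 0 0 0 -1; 0 0 0.05 0 0 0 -1; 0 0 0 0 0 0 -1; 0 0 0 0 0 0 -1'; python3 -m jog '0 0 0 0 0 0 -1; 0 0 0 0 0 0 -1; 0 0 0 0 0 0 -1; 0 0 0 0 0 0 -1'; python3 -c "
from h import *
c,W,s=snap('w15'); clampang(W); print(s['wrist_torque'].round(2))
c=eyes.capture('scene'); cv2.imwrite('pics/s15.png',cv2.resize(c['img'][180:320,290:430],None,fx=4,fy=4,interpolation=cv2.INTER_CUBIC))"
```

```text
time: 17.33
position: [435.3, -94.2, 102.9]
orientation: [[-0.224, 0.974, -0.001], [0.974, 0.224, -0.0], [0.0, -0.001, -1.0]]
force: [0.4, 0.2, -0.0]
width: -0.007
time: 17.67
position: [435.4, -94.4, 103.3]
orientation: [[-0.224, 0.975, 0.0], [0.975, 0.224, -0.0], [-0.0, 0.0, -1.0]]
force: [0.2, 0.8, 0.0]
width: 0.002
[435.4  -94.44 103.23] 0.0 [ 0.38 -0.17  0.26]
[[-0.2239, 0.9746, 0.0003], [0.9746, 0.2239, -0.0001], [-0.0002, 0.0003, -1.0]]
arms n 0 ang med/min/max None
plate n 1237 [0.295 0.338 0.348]
[-0.   -0.04 -0.03]
```

View pics/w15.png

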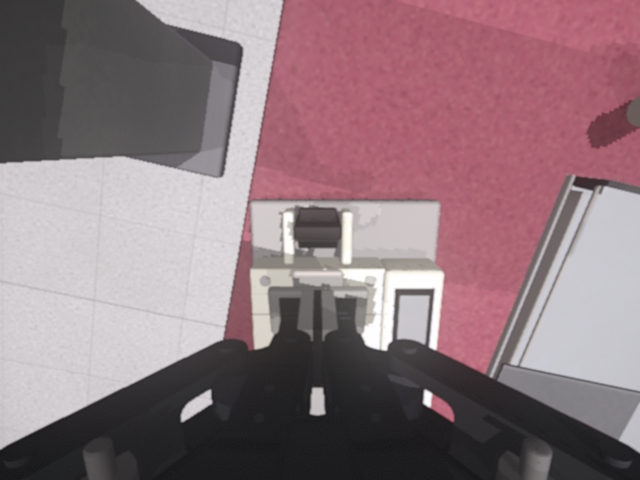

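View pics/s15.png

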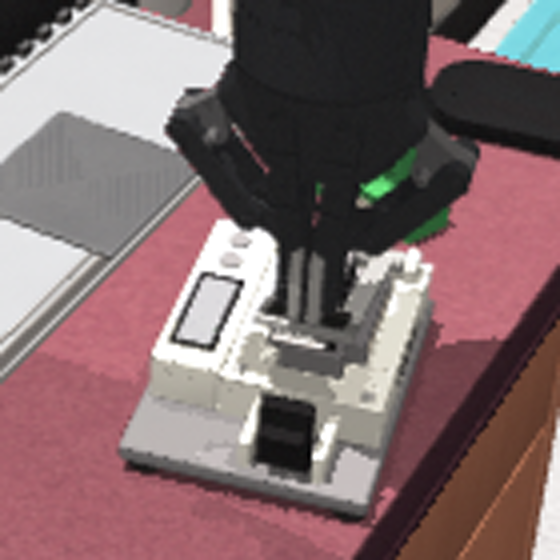

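```bash
python3 -m jog '0 0 0.05 0 0 0 -1; 0 0 0.05 0 0 0 -1; 0 0 0.05 0 0 0 -1; 0 0 0.05 0 0 0 -1; 0 0 0.05 0 0 0 -1; 0 0 0.05 0 0 0 -1; 0 0 0.05 0 0 0 -1; 0 0 0.05 0 0 0 -1; 0 0 0 0 0 0 -1; 0 0 0 0 0 0 -1'; python3 -c "
from h import *
c,W,s=snap('w16'); clampang(W); print(s['wrist_torque'].round(2))"
```

```text
time: 18.6
position: [435.3, -94.3, 86.9]
orientation: [[-0.224, 0.975, -0.0], [0.975, 0.224, -0.0], [0.0, -0.0, -1.0]]
force: [-0.1, 0.8, 0.5]
width: 0.002
[435.33 -94.34  87.01] -0.0 [-0.36 -0.53  0.23]
[[-0.2241, 0.9746, -0.0002], [0.9746, 0.2241, -0.0001], [-0.0, -0.0002, -1.0]]
arms n 0 ang med/min/max None
plate n 2339 [0.176 0.196 0.591]
[0.01 0.02 0.  ]
```

```bash
python3 -m jog '0 0 0.04 0 0 0 -1; 0 0 0.04 0 0 0 -1; 0 0 0.02 0 0 0 -1; 0 0 0 0 0 0 -1; 0 0 0 0 0 0 -1'; python3 -c "
from h import *
s=r.sense();print(s['position'].round(2),s['force'].round(2))"; python3 -m jog '0 0 0.02 0 0 0 -1; 0 0 0.02 0 0 0 -1; 0 0 0 0 0 0 -1; 0 0 0 0 0 0 -1'; python3 -c "
from h import *
s=r.sense();print(s['position'].round(2),s['force'].round(2))"
```

```text
time: 19.07
position: [435.4, -94.3, 83.0]
orientation: [[-0.224, 0.975, -0.0], [0.975, 0.224, -0.0], [-0.0, -0.0, -1.0]]
force: [0.5, 0.3, 0.2]
width: 0.0
[435.37 -94.3   83.01] [0.54 0.3  0.17]
time: 19.4
position: [435.4, -94.3, 81.4]
orientation: [[-0.224, 0.975, -0.0], [0.975, 0.224, -0.0], [-0.0, -0.0, -1.0]]
force: [-0.3, 1.0, 0.8]
width: 0.004
[435.36 -94.33  81.42] [-0.33  0.96  0.75]
```

```bash
for i in 1; do python3 -m jog '0 0 0.02 0 0 0 -1; 0 0 0.02 0 0 0 -1; 0 0 0 0 0 0 -1; 0 0 0 0 0 0 -1'; done; python3 -c "
from h import *
s=r.sense();print(s['position'].round(2),s['force'].round(2))"; python3 -m jog '0 0 0.02 0 0 0 -1; 0 0 0.02 0 0 0 -1; 0 0 0 0 0 0 -1; 0 0 0 0 0 0 -1'; python3 -c "
from h import *
c,W,s=snap('w17'); clampang(W)"
```

```text
time: 19.73
position: [435.3, -94.3, 79.8]
orientation: [[-0.224, 0.975, -0.0], [0.975, 0.224, -0.0], [0.0, -0.0, -1.0]]
force: [0.4, 1.8, 2.1]
width: 0.002
[435.34 -94.31  79.8 ] [0.36 1.77 2.1 ]
time: 20.07
position: [435.3, -94.3, 78.2]
orientation: [[-0.224, 0.975, -0.0], [0.975, 0.224, -0.0], [-0.0, -0.0, -1.0]]
force: [-1.3, -0.2, 0.3]
width: 0.003
[435.3  -94.34  78.2 ] 0.002 [-0.02  0.65  1.65]
[[-0.2241, 0.9746, -0.0002], [0.9746, 0.2241, -0.0], [-0.0, -0.0002, -1.0]]
arms n 0 ang med/min/max None
plate n 3568 [0.098 0.117 0.603]
```

```bash
python3 -m jog '0 0 0.02 0 0 0 -1; 0 0 0.02 0 0 0 -1; 0 0 0 0 0 0 -1'; python3 -m jog '0 0 0.02 0 0 0 -1; 0 0 0.01 0 0 0 -1; 0 0 0 0 0 0 -1'; python3 -c "
from h import *
s=r.sense();print(s['position'].round(2),s['force'].round(2))"
```

```text
time: 20.37
position: [435.3, -94.3, 76.6]
orientation: [[-0.224, 0.975, -0.0], [0.975, 0.224, 0.0], [0.0, -0.0, -1.0]]
force: [-1.3, 1.4, 2.5]
width: -0.001
time: 20.62
position: [435.3, -94.2, 75.5]
orientation: [[-0.224, 0.975, 0.0], [0.975, 0.224, 0.0], [0.0, 0.0, -1.0]]
force: [-1.1, 1.5, 4.9]
width: 0.001
[435.3  -94.19  75.49] [-1.11  1.46  4.94]
```

```bash
python3 -m jog '0 0 0.01 0 0 0 -1; 0 0 0.01 0 0 0 -1; 0 0 0 0 0 0 -1'; python3 -m jog '0 0 0.01 0 0 0 -1; 0 0 0.01 0 0 0 -1; 0 0 0 0 0 0 -1'; python3 -c "
from h import *
s=r.sense();print(s['position'].round(2),s['force'].round(2))"
```

```text
time: 20.87
position: [435.3, -94.1, 74.7]
orientation: [[-0.224, 0.974, 0.0], [0.974, 0.224, 0.0], [0.0, 0.0, -1.0]]
force: [-0.5, 2.0, 6.3]
width: -0.001
time: 21.12
position: [435.3, -94.1, 74.0]
orientation: [[-0.224, 0.974, 0.0], [0.974, 0.224, 0.0], [0.0, 0.0, -1.0]]
force: [-0.3, 2.5, 6.3]
width: 0.0
[435.31 -94.06  73.99] [-0.33  2.53  6.28]
```

```bash
python3 -m jog '0 0 0.01 0 0 0 -1; 0 0 0.01 0 0 0 -1; 0 0 0 0 0 0 -1'; python3 -m jog '0 0 0.01 0 0 0 -1; 0 0 0 0 0 0 -1'; python3 -c "
from h import *
s=r.sense();print(s['position'].round(2),s['force'].round(2))"
```

```text
time: 21.37
position: [435.3, -94.0, 73.3]
orientation: [[-0.225, 0.974, 0.0], [0.974, 0.225, 0.0], [0.0, 0.0, -1.0]]
force: [-1.3, 2.6, 8.8]
width: 0.003
time: 21.53
position: [435.3, -94.0, 72.9]
orientation: [[-0.225, 0.974, 0.0], [0.974, 0.225, 0.0], [0.0, 0.0, -1.0]]
force: [-1.7, 2.1, 8.2]
width: -0.002
[435.28 -94.    72.89] [-1.74  2.11  8.18]
```

```bash
python3 -m jog '0 0 0.005 0 0 0 -1; 0 0 0.005 0 0 0 -1; 0 0 0.005 0 0 0 -1'; python3 -m jog '0 0 0.005 0 0 0 -1; 0 0 0.005 0 0 0 -1; 0 0 0.005 0 0 0 -1; 0 0 0 0 0 0 -1'; python3 -c "
from h import *
s=r.sense();print(s['position'].round(2),s['force'].round(2))"
```

```text
time: 21.78
position: [435.3, -93.9, 72.3]
orientation: [[-0.225, 0.974, 0.0], [0.974, 0.225, 0.0], [0.0, 0.0, -1.0]]
force: [-1.6, 3.1, 10.1]
width: -0.0
time: 22.12
position: [435.3, -93.9, 71.7]
orientation: [[-0.225, 0.974, 0.0], [0.974, 0.225, 0.0], [0.0, 0.0, -1.0]]
force: [-0.4, 2.8, 9.9]
width: 0.001
[435.27 -93.91  71.72] [-0.43  2.83  9.93]
```

```bash
python3 -m jog '0 0 0.005 0 0 0 -1; 0 0 0.005 0 0 0 -1; 0 0 0 0 0 0 -1'; python3 -m jog '0 0 0.005 0 0 0 -1; 0 0 0.005 0 0 0 -1; 0 0 0 0 0 0 -1'; python3 -c "
from h import *
c,W,s=snap('w18'); clampang(W)"
```

```text
time: 22.37
position: [435.3, -93.9, 71.3]
orientation: [[-0.225, 0.974, 0.0], [0.974, 0.225, 0.0], [0.0, 0.0, -1.0]]
force: [-1.2, 2.5, 8.8]
width: -0.002
time: 22.62
position: [435.2, -93.9, 70.9]
orientation: [[-0.225, 0.974, 0.0], [0.974, 0.225, 0.0], [0.0, 0.0, -1.0]]
force: [-1.5, 4.4, 9.4]
width: -0.001
[435.23 -93.87  70.91] -0.001 [-1.76  3.14  9.31]
[[-0.2248, 0.9744, 0.0003], [0.9744, 0.2248, 0.0003], [0.0002, 0.0003, -1.0]]
arms n 0 ang med/min/max None
plate n 4320 [0.029 0.088 0.545]
```

View pics/w18.png

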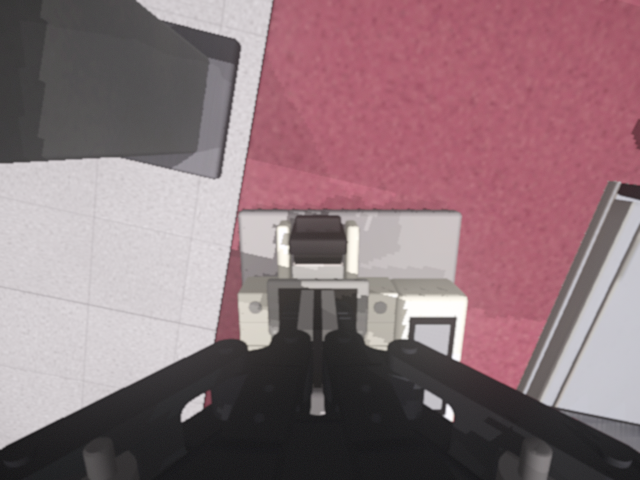

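```bash
python3 -m jog '0 0 0.005 0 0 0 -1; 0 0 0.005 0 0 0 -1; 0 0 0 0 0 0 -1'; python3 -m jog '0 0 0.005 0 0 0 -1; 0 0 0 0 0 0 -1';  python3 -c "
from h import *
s=r.sense();print(s['position'].round(2),s['force'].round(2))"
```

```text
time: 22.92
position: [435.3, -93.8, 70.6]
orientation: [[-0.225, 0.974, 0.0], [0.974, 0.225, 0.0], [0.0, 0.0, -1.0]]
force: [-2.2, 3.7, 11.6]
width: 0.0
time: 23.08
position: [435.3, -93.8, 70.4]
orientation: [[-0.225, 0.974, 0.0], [0.974, 0.225, 0.0], [0.0, 0.001, -1.0]]
force: [-1.7, 3.4, 12.3]
width: 0.001
[435.26 -93.82  70.43] [-1.71  3.44 12.31]
```

```bash
python3 -m jog '0 0 0.005 0 0 0 -1; 0 0 0 0 0 0 -1'; python3 -m jog '0 0 0.005 0 0 0 -1; 0 0 0 0 0 0 -1';  python3 -c "
from h import *
c,W,s=snap('w19')
v,u=np.mgrid[0:480,0:640]; q=clampq(W)
m=(np.abs(q[:,1])<20)&(q[:,0]<-58)&(q[:,0]>-62)&(q[:,2]>35)&(q[:,2]<60); print('flange/plate z',np.percentile(q[m][:,2],[10,50,90]).round(2),m.sum())
m=(np.abs(q[:,1])<10)&(q[:,0]<-64)&(q[:,0]>-76)&(q[:,2]>35); print('catch',np.percentile(q[m],[5,50,95],axis=0).round(1).tolist())"
```

```text
time: 23.25
position: [435.3, -93.8, 70.3]
orientation: [[-0.225, 0.974, 0.0], [0.974, 0.225, 0.0], [0.0, 0.001, -1.0]]
force: [-2.7, 3.9, 12.8]
width: -0.002
time: 23.42
position: [435.3, -93.8, 70.2]
orientation: [[-0.225, 0.974, 0.001], [0.974, 0.225, 0.0], [0.0, 0.001, -1.0]]
force: [-2.1, 5.1, 14.4]
width: 0.004
[435.27 -93.82  70.18] -0.001 [-1.93  3.82 14.9 ]
[[-0.2249, 0.9744, 0.0006], [0.9744, 0.2249, 0.0002], [0.0, 0.0007, -1.0]]
flange/plate z [39.22 43.49 55.57] 1262
catch [[-73.7, -9.5, 46.3], [-65.0, 4.9, 126.7], [-64.1, 9.4, 142.7]]
```

Run:
```python
from h import *
for f in("w8","w11","w15","w17","w18","w19"):
    d=np.load(f+".npz"); W=d["W"]; ok=np.isfinite(W[...,2])
    q=clampq(W); g=d["img"][ok].max(1)
    m=(np.abs(q[:,1])<11)&(q[:,0]<-55)&(q[:,0]>-85)&(q[:,2]>44)&(q[:,2]<52)&(g<75)
    if m.sum()>5: print(f,m.sum(),"catch x",np.percentile(q[m][:,0],[2,50,98]).round(1),"z",np.percentile(q[m][:,2],[50,98]).round(1))
d=np.load("w19.npz"); a=cv2.resize(d["img"][195:335,230:410],None,fx=4,fy=4,interpolation=cv2.INTER_CUBIC); cv2.imwrite("pics/w19z.png",a)
q=clampq(d["W"])
for x in range(-70,-34,3):
    m=(np.abs(np.abs(q[:,1])-19)<2)&(np.abs(q[:,0]-x)<1.5)&(q[:,2]<60)
    if m.any(): print(x,m.sum(),np.median(q[m][:,2]).round(2))
```

```text
w15 214 catch x [-77.5 -68.8 -66.5] z [46. 48.]
w17 266 catch x [-77.4 -76.8 -67.1] z [46.3 48.3]
w18 602 catch x [-80.  -72.5 -55.5] z [46.6 49.7]
w19 628 catch x [-77.4 -70.1 -55.9] z [46.9 50.4]
-70 62 26.5
-67 60 26.33
-64 60 26.34
-61 133 40.47
-58 184 43.44
-55 148 43.73
-52 128 43.82
-49 125 43.84
-46 116 43.87
-43 113 43.82
-40 95 43.87
-37 86 43.78
```

View pics/w19z.png

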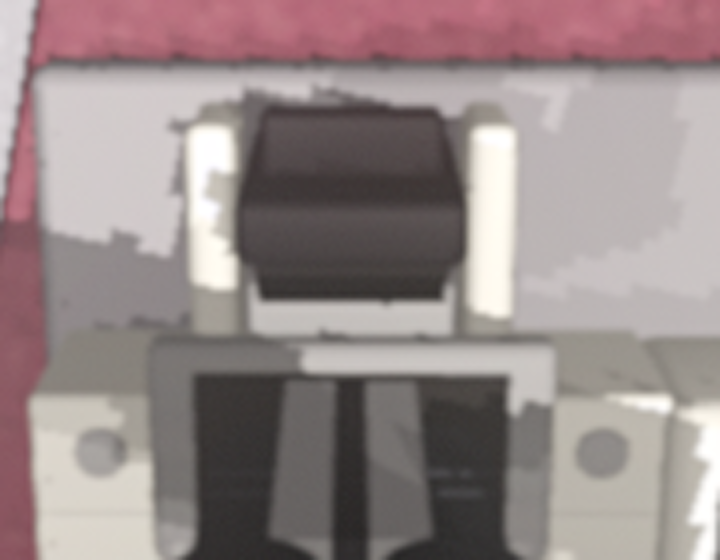

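In w18 the catch was pushed back (outer edge at x about -80). In w19 it is back at -77.4 with the plate level, so it has snapped. I'll stop pressing and withdraw.

```bash
python3 -m jog '0 0 -0.02 0 0 0 -1; 0 0 -0.05 0 0 0 -1; 0 0 -0.1 0 0 0 -1; 0 0 -0.3 0 0 0 -1; 0 0 -0.6 0 0 0 -1; 0 0 -0.8 0 0 0 -1; 0 0 -0.8 0 0 0 -1; -0.6 0 -0.2 0 0 0 -1; -0.6 0 0 0 0 0 -1; -0.4 0 0 0 0 0 -1; 0 0 0 0 0 0 -1; 0 0 0 0 0 0 -1'
python3 - <<'E'
from h import *
c,W,s=snap("w20"); q=clampq(W); ok=np.isfinite(W[...,2]); g=c["img"][ok].max(1)
for x in range(-70,46,6):
    m=(np.abs(np.abs(q[:,1])-16)<4)&(np.abs(q[:,0]-x)<2)&(q[:,2]<70)
    if m.any(): print(x,m.sum(),np.median(q[m][:,2]).round(2))
m=(np.abs(q[:,1])<4)&(np.abs(q[:,0]-4)<15)&(q[:,2]>50)&(q[:,2]<80); print("rib top",np.median(q[m],0).round(2),m.sum())
m=(np.abs(q[:,1])<11)&(q[:,0]<-55)&(q[:,0]>-85)&(q[:,2]>44)&(q[:,2]<52)&(g<75); print("catch",np.percentile(q[m][:,0],[2,50,98]).round(1) if m.any() else None)
t=eyes.capture("top"); cv2.imwrite("pics/top20.png",t["img"])
T=cloud(t); o=np.load("top.npz")["W"]; a=np.load("top.npz")["img"]
for n,(u0,u1,v0,v1) in dict(bottle=(195,220,192,216),vial=(245,262,203,222),puck=(440,490,255,320)).items():
    print(n,"img diff",np.abs(t["img"][v0:v1,u0:u1].astype(int)-a[v0:v1,u0:u1]).mean().round(2))
sc=eyes.capture("scene"); cv2.imwrite("pics/s20.png",cv2.resize(sc["img"][180:340,280:460],None,fx=4,fy=4,interpolation=cv2.INTER_CUBIC)[:600,:720])
E
```

```text
time: 24.47
position: [449.3, -157.6, 184.5]
orientation: [[-0.222, 0.975, -0.0], [0.975, 0.222, -0.0], [0.0, -0.0, -1.0]]
force: [0.4, 0.4, -0.8]
width: -0.004
[ 449.19 -156.62  184.36] 0.005 [0.45 0.85 0.15]
[[-0.2233, 0.9748, -0.0007], [0.9748, 0.2233, 0.0003], [0.0005, -0.0006, -1.0]]
-70 129 26.38
-64 125 26.46
-58 136 44.94
-52 134 45.0
-46 137 45.03
-40 140 45.09
-34 140 44.71
-28 137 44.57
-22 113 44.51
-16 132 44.46
-10 113 44.44
-4 114 44.43
2 124 44.41
8 122 44.25
14 112 44.25
20 113 44.07
26 112 44.12
32 110 43.99
38 106 44.15
44 122 45.22
rib top [ 3.98 -0.34 60.9 ] 512
catch [-68.6 -68.  -66.2]
bottle img diff 2.1
vial img diff 1.76
puck img diff 7.02
```

View pics/w20.png

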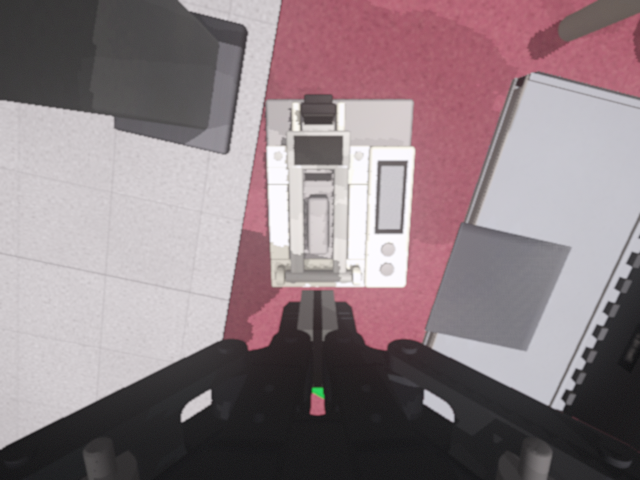

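View pics/s20.png

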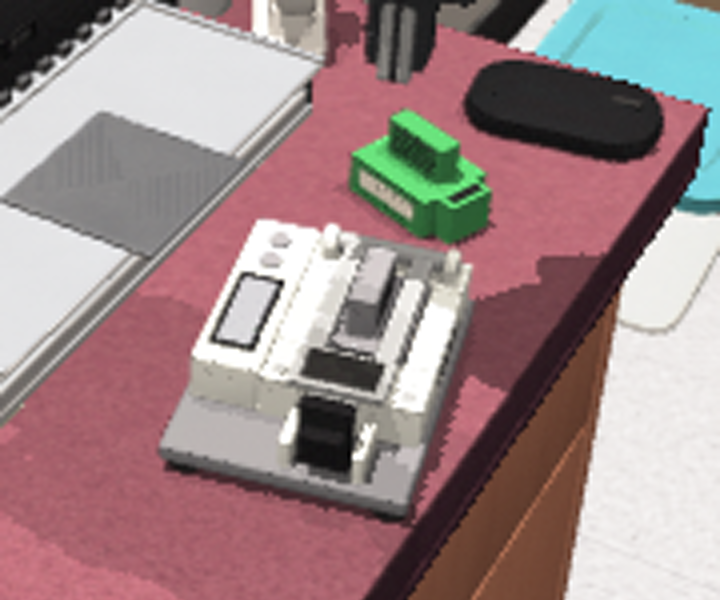

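```bash
python3 -c "
from bench import finish_job
print(finish_job())"
```

```text
the job is handed in; nothing more can be done
None
```

The grey cassette is home in the cradle, narrow end to the catch, and the clamp is latched over it. I handed the job in with the arm clear, at about 24.5 s on the robot's clock.

I set the cassette down on the sprung bed with about 4 N of contact force and let go of it. I then swung the clamp over from behind and pressed its front plate in small steps until the catch snapped.

**Last checks:**
- **Clamp:** it lies within about 0.01 rad of its stop with the fingers withdrawn. The depth slope along the arms gave 0.008 rad.
- **Catch:** in the depth data it was pushed back about 3 mm while I pressed, then returned to rest. After I withdrew, the filter for its dark pixels caught only part of it (x -66 to -69). The return therefore rests on the picture taken while the finger still pressed, plus the clamp staying down by itself.
- **Press force:** the highest reading was about 15.5 N, against the 18 N limit. By then the finger was already on the hard stop. I only had readings between moves, so a short peak in between would not show.
- **Cassette height:** the rib top reads 0.9 mm above nominal home. Part of that is depth bias, because other surfaces in the same picture also read about 1 mm high. It is inside the 2 mm limit.
- **Bystanders:** the top pictures of the vial and the oil bottle are nearly unchanged. The puck patch differed more (7 grey levels), probably from the arm or its shadow. In the scene view the puck is still at about the same pixel, (421, 207) against (421, 206) at the start.

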